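# Load the mouthpiece steriliser and hold its bayonet lid at the half-way position

### The arm

A 6-joint arm with a two-finger parallel gripper is mounted at the origin on the work surface. World frame = base frame: x ahead of the robot, y to its left, z up, the work surface at z = 0. Lengths are in mm, angles in rad, forces in N, time in s.
With the tool pointing down it reaches from about 300 to 875 mm from the base axis. Payload 6.4 kg.
Tool frame: the origin (TCP) lies at the very end of the fingers, on their centre line; the grasp point (between the pads) lies ctrl.grip_point_offset behind it (ctrl.grip_point_offset is the distance from the TCP to the grasp point, in mm); y points along the fingers, x is the direction in which the jaws open and shut, and the axes are right-handed (so a half turn about y gives the same grasp; the last joint's range is limited). The gripper opens to 85 mm and grips with 20 to 120 N. Pads are 22 mm wide; open, the fingers measure 114 mm over their backs; the gripper's body (76 mm by 85 mm) begins 54 mm behind the grasp point. The pads swing forward as they close: fully open they stand 13 mm farther back than shut.
Start: joints at [-1.325, 0.181, 1.607, -0, 1.354, -0.206], TCP at [251.054, -517.313, 231.288] pointing down, gripper open.
Joint ranges: [-2.99, 2.99], [-0.89, 2.07], [0.3, 2.58], [-1.14, 4.28], [0, 2.63], [-3.12, 3.12]. Speed limits (rad/s): [2.57, 2.57, 3.01, 3.14, 3.14, 3.14].

### API

Orientations are given as a 3x3 rotation matrix whose columns are the frame's x, y, z axes.
In Python, from bench import ctrl, viewer, ticket, spotter gives the robot as it stands. The module is installed in compiled form; this text tells all that it offers.
- The arm moves only by the shell command python3 -m pendant 'ROWS' [OPENING] [FORCE]. ROWS is a JSON object of lists of equal length, an entry for each row: "delta_pos": the shift along the tool's x, y, z in mm, a list of three; "roll": the turn about the tool's y in rad. In form: {"delta_pos": [[tx, ty, tz], ...], "roll": [roll, ...]}. A call has 1 to 8 rows; each row shifts and turns the pose as measured when the row begins, along the tool's axes as they then stand; what a row does not reach is not made up. A row lasts 1/12 s, in which the tool goes at most 41.7 mm and 7.16 degrees, less where a joint would pass 70% of its speed; a pose out of reach is approached as far as the arm can. A call is refused whole if a number of a shift passes 41.7 or a number of a turn 0.125, either way. A call with a gripper value outside its range is refused whole. OPENING is the closure, from 0 (fully open) to 1 (shut), set as the call begins (- or left out, the last holds). The fingers move at their own pace and stop on an object; FORCE is the grip in N (left out, the last holds). Time passes only in rows, so rows that do not move let the fingers close. It gives the time, the measured TCP pose, the force and the opening at its end, in the units of the state.
- ctrl.sense(): the state, without advancing time (a new reading comes with each control period).
- viewer.snapshot(name): name is "scene" or "top" or "wrist"; returns (picture, depth): 480x640x3 uint8, red, green, blue; 480x640 float32, mm along the optical axis (not along the pixel's ray), 0 where there is no reading.
- viewer.get_calibration(name): a dict with "fx", "fy", "cx", "cy" (pixels), "R" (3x3) and "t" (3): a world point X has camera coordinates R X + t. Camera axes: x right, y down, z forward; pixel columns grow to the right and rows downward; lengths in mm; the calibration is good to about 2 mm. A picture is of the moment at which its call begins: read the wrist's pose just before it. get_calibration takes no time and is no camera call; for the wrist camera it gives the pose at the moment of the call.
- ticket.finish_job(): hands the job in, once; it reports no verdict.
Trained networks look in the newest picture that a camera, given by its name, has taken for a name from the list of things; names that differ only in an ending like _2 or _b are one class to them, and where a whole thing is asked for, a point or a joint stands for the part that bears it (a point fixed in the world has none). Each returns a list of dicts, best first, with "score" (0 to 1); they miss things now and then, are a little off and sometimes report something else, mostly with a low value. They report only what shows in the picture. A call takes as long as a camera call. They do not tell look-alikes from the thing itself.
- spotter.masks_of(camera, thing): "pixels" (480x640 bool, what is visible of it).
- spotter.mark_of(camera, thing): "location" ([x, y, z] in mm, in world coordinates, good to about 4 mm: a listed point, or the origin of a listed thing).
The state is a dict: "time": time; "qpos": joint angles; "qvel": joint speeds; "joint_efforts": joint torques, N m; "ee_pos": TCP position; "ee_rot": TCP orientation; "wrist_force": force on the tool from outside, world axes, zero at the start; "wrist_torque": the same for the moment, N m; "grip_width": finger opening in mm.
Only numpy, scipy, OpenCV 4.12 (cv2) and the standard library are available. Lean on these libraries where they do the work, as an engineer would, in place of code of your own. Each camera call takes 0.05 s, during which the arm holds its last target.

### The job

Take the two steel mouthpieces from the drying rack and drop each one end-down into its own well in the steriliser, then put the bayonet lid on so that its two lugs go down through the collar's gates and it sits flat on the collar. Twist the lid clockwise (seen from above) against its return spring to the half-way mark, 45 degrees from the gates, without ever going as far as the lock, and finish holding it there: do not let go of the lid at the end. Leave the clay bowl, the bottle and the carton where they are.

Things in the scene. Friction and masses are not known exactly. Their poses are not given: they have to be found in the camera images.
- steriliser: Grey square housing 140 x 140 x 116 mm, fixed to the counter; origin at the centre of its underside, z up. On its top: an aluminium collar and, inside that, two round wells side by side along y. Black flat marks on the top around the collar: a broad patch at each gate (+x, -x), a long thin rib in a corner at each half-way position, a pair of short bars at each lock position (-y, +y)
- collar (a point): Centre of the collar's rim, on the lid's turning axis, 140 mm above the counter. Collar outer radius 58, wall inner radius 51.5; two inward flanges (inner radius 44, 7 mm thick, level with the rim) leave two open gates 26 mm wide, centred on the housing's +x and -x. The housing's top inside lies 24 mm below the rim
- half_mark (a point): One half-way rib: on the housing's top 75 mm from the axis, 45 degrees clockwise (seen from above) from the +x gate; the other rib is opposite. The lid's bar points along the two ribs at half-way
- well_a (a point): Centre of one well's mouth, 116 mm above the counter, 15 mm from the collar's axis on the housing's +y side: round, 18 mm wide, 104 mm deep (floor 12 mm above the counter). A mouthpiece let go in the mouth drops to the floor by itself; its top is then below the mouth
- well_b (a point): Centre of the other well's mouth, the same, on the housing's -y side
- twist (a joint): Turn of the sprung ring hidden under the flanges, which the lid's lugs push, rad: 0 at rest, grows clockwise. The lid turns about 0.14 from the gates before it meets the ring: half-way (lid at 45 degrees) is 0.65, the lock is the end stop at 1.43 (90 degrees). The spring turns a released lid back: 0.07 N m at 0, 0.20 at half-way, 0.36 at the lock
- lid: Round lid, 160 to 250 g, right way up on the counter; origin at the centre of its underside, z up. Plug radius 41, 0 to 18 mm up; steel disc radius 60, 18 to 26 mm; black bar grip 26 to 60 mm, 60 long (x), 14 thick (y). Two lugs on the plug at +x and -x, in line with the bar, out to radius 48, 14 wide, 2 to 8 mm up. Either way round fits
- grip (a point): Middle of the lid's bar grip, on its axis, 48 mm above the lid's origin, 22 mm above the disc. When the lid is seated (disc on the collar's rim) the lid's origin is 122 mm above the counter; with lugs caught on top of the flanges it stays at about 138 mm
- rack: White drying rack block 60 x 140 x 45 mm, fixed to the counter; three holes 15 mm wide, 35 mm deep along its y at -45, 0 and +45 mm; origin at the centre of its underside
- mouthpiece_a: Steel mouthpiece tube with a black sleeve, 12 mm diameter, 100 mm long, 40 g, standing in the rack's hole at its -y end, 65 mm of it showing; origin at its lower end, z along it to its top (110 mm above the counter at the start)
- mouthpiece_b: The other mouthpiece, the same, in the hole at the rack's +y end
- clay_bowl: Bystander: terracotta pipe bowl 76 mm wide, 84 mm tall; origin at the centre of its underside
- water_bottle: Bystander: small glass bottle 48 mm wide, 130 mm tall; origin at the centre of its underside
- carton: Bystander: small carton 55 x 85 x 24 mm; origin at the centre of its underside
Things that resemble listed ones, but are neither listed nor needed, are in the scene too. Of the things that look like the lid, take the one that is farthest to the robot's right at the start.

How it is judged:
By the outcome, as a careful person would: the job done as asked, in the order asked, and still so for the second after the job is handed in, while the arm keeps its last pose, push and grip.
It also fails if it takes over 70 s, if anything falls off the work surface, if the arm or the gripper's body presses on something with over 40 N, if the wrist force passes 120 N, or if a joint passes its speed limit or range.

## Working session

There is one attempt and no reset: what is moved stays moved. The work goes in short steps, Python scripts to look and compute and a shell command to move; the robot and the scene stay as the last step left them, time stands still between calls to the robot, and variables do not carry over. Pictures are saved under pics/ and viewed, and the job is handed in when it is done.

```bash
mkdir -p pics; cat > h.py <<'E'
import numpy as np, cv2
from bench import ctrl, viewer, ticket, spotter
def snap(n,name):
    p,d=viewer.snapshot(n); cv2.imwrite('pics/%s.png'%name,p[:,:,::-1]); np.save('pics/%s.npy'%name,d); return p,d
def unproj(cal,u,v,z):
    c=np.array([(u-cal['cx'])/cal['fx']*z,(v-cal['cy'])/cal['fy']*z,z]); return cal['R'].T@(c-cal['t'])
def proj(cal,X):
    c=cal['R']@np.array(X)+cal['t']; return cal['fx']*c[0]/c[2]+cal['cx'],cal['fy']*c[1]/c[2]+cal['cy']
E
python3 - <<'E'
from h import *
s=ctrl.sense(); print(s, ctrl.grip_point_offset)
for n in ['scene','top']:
    snap(n,n+'0'); 
for t in ['lid','collar','well_a','mouthpiece_a','grip','half_mark','rack']:
    print(t,[(round(r['score'],2),np.round(r['location'])) for r in spotter.mark_of('top',t)])
E
```

```text
{'time': 0.0, 'qpos': array([-1.32525632e+00,  1.81554048e-01,  1.60803316e+00, -2.71618739e-05,
        1.35379789e+00, -2.06277489e-01]), 'qvel': array([-7.18833293e-04, -9.82385595e-05, -9.75415687e-05,  3.45911615e-04,
        1.79317458e-05, -1.25844983e-03]), 'joint_efforts': array([-3.03317202e-04, -4.44875336e+01, -3.51330686e+01, -2.29536372e-04,
        9.12929914e-03, -4.63933148e-06]), 'ee_pos': array([ 250.9244997 , -516.72985519,  230.36468957]), 'ee_rot': array([[ 4.36606248e-01, -4.61436960e-04,  8.99652584e-01],
       [-8.99650981e-01,  1.73223444e-03,  4.36606358e-01],
       [-1.75987550e-03, -9.99998393e-01,  3.41172164e-04]]), 'wrist_force': array([-0.70501881, -0.52247223, -0.4409578 ]), 'wrist_torque': array([ 0.01196359,  0.01113435, -0.05232719]), 'grip_width': 85.6555351314072} 18.700000000000003
lid [(0.95, array([532., 593.,  -2.])), (0.88, array([689., 384.,   3.])), (0.87, array([483., 444.,   2.])), (0.74, array([538., 294.,   2.]))]
collar [(0.79, array([529., -38., 140.])), (0.48, array([722., 231.,   3.]))]
well_a [(0.87, array([538., -27., 113.])), (0.81, array([533., -54., 114.]))]
mouthpiece_a [(0.49, array([ 535., -226.,   14.])), (0.45, array([ 549., -318.,   14.]))]
grip [(0.86, array([536., 597.,  44.])), (0.77, array([481., 443.,  48.])), (0.67, array([540., 290.,  51.])), (0.65, array([530., -38., 140.])), (0.61, array([695., 382.,  45.])), (0.51, array([ 542., -272.,    4.]))]
half_mark [(0.91, array([590., -91., 112.]))]
rack [(0.83, array([ 544., -271.,   -0.]))]
```

View pics/top0.png

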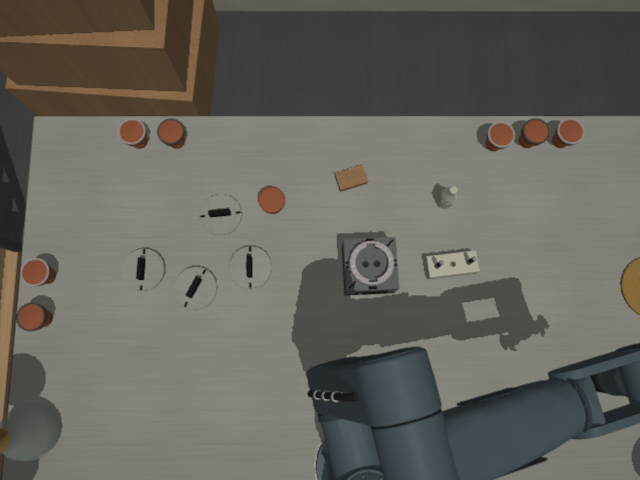

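View pics/scene0.png

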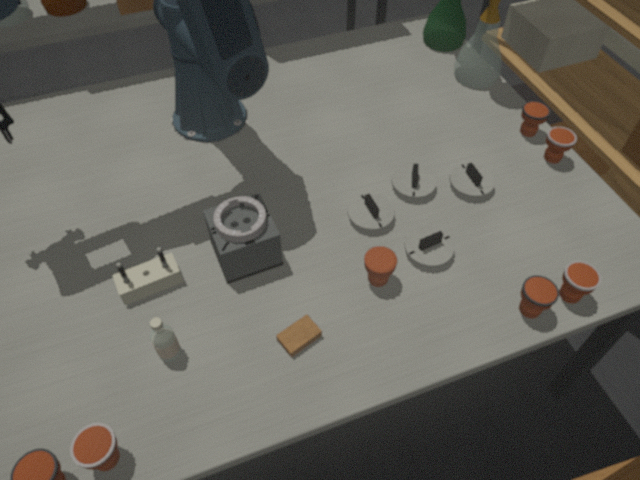

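Top view: the row of four lids is at the left. The rightmost one for the robot (lowest y) is at pixel (250,266), about (538,294). The steriliser is at (370,264) and the rack at (453,264), with tubes at both of its ends.

```bash
python3 - <<'E'
from h import *
p,d=snap('wrist','w0')
c=viewer.get_calibration('wrist'); print(c)
s=ctrl.sense(); R=s['ee_rot']
print('cam pos in tool', R.T@(-c['R'].T@c['t']-s['ee_pos'])); print('cam axes in tool (cols x,y,z)', (R.T@c['R'].T).round(2))
p=cv2.imread('pics/top0.png'); cr=cv2.resize(p[220:310,230:490],None,fx=3,fy=3,interpolation=cv2.INTER_CUBIC); cv2.imwrite('pics/crop0.png',cr)
E
```

```text
{'fx': 383.7759013444571, 'fy': 383.7759013444571, 'cx': 322.28220479297033, 'cy': 235.31528623178033, 'R': array([[ 4.35563839e-01, -9.00157819e-01,  2.06535365e-04],
       [-8.56634195e-01, -4.14433343e-01,  3.07283029e-01],
       [-2.76517626e-01, -1.34018301e-01, -9.51618147e-01]]), 't': array([-575.48985118,  -38.85558985,  379.6305063 ])}
cam pos in tool [   0.50000041 -142.06264662   79.01342472]
cam axes in tool (cols x,y,z) [[ 1.   -0.   -0.  ]
 [-0.   -0.31  0.95]
 [-0.   -0.95 -0.31]]
```

View pics/w0.png

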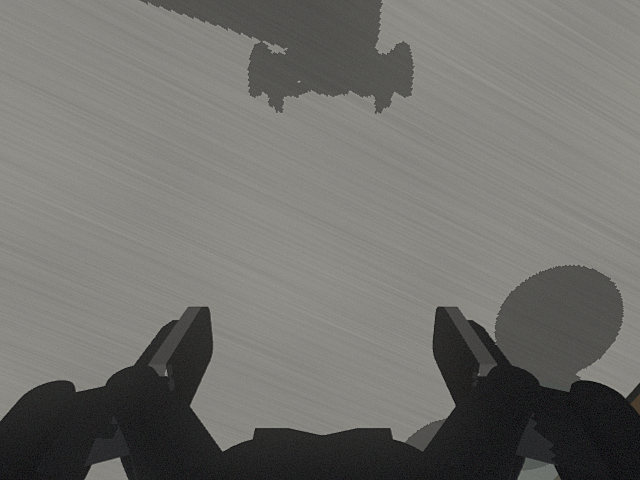

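View pics/crop0.png

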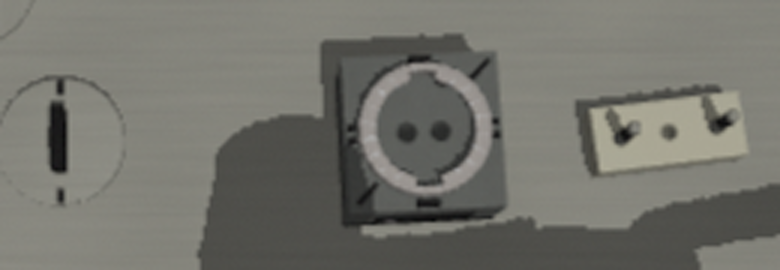

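```bash
python3 -m pendant '{"delta_pos":[[-15,-12,36],[-15,-12,36],[-15,-12,36],[-15,-12,36],[-15,-12,36],[-15,-12,36],[-15,-12,36],[-15,-12,36]],"roll":[0,0,0,0,0,0,0,0]}' 0
python3 -m pendant '{"delta_pos":[[0,0,0],[0,0,0],[0,0,0],[0,0,0]],"roll":[0.113,0.113,0.113,0.113]}' 
python3 - <<'E'
from h import *
s=ctrl.sense(); print(s['time'],s['ee_pos'],s['ee_rot'],s['qpos'])
snap('wrist','w1')
for t in ['mouthpiece_a','collar','well_a','half_mark','rack']:
    print(t,[(round(r['score'],2),np.round(r['location'])) for r in spotter.mark_of('wrist',t)])
E
```

```text
time: 1.17
ee_pos: [458.2, -282.3, 327.0]
ee_rot: [[0.423, -0.003, 0.906], [-0.906, 0.003, 0.423], [-0.004, -1.0, -0.001]]
wrist_force: [1.1, -1.1, 0.6]
grip_width: 85.3
time: 1.5
ee_pos: [465.6, -274.2, 332.2]
ee_rot: [[-0.017, 0.005, 1.0], [-1.0, -0.0, -0.017], [0.0, -1.0, 0.005]]
wrist_force: [1.0, -1.3, 0.2]
grip_width: 85.1
1.5 [ 465.57148506 -274.20176382  332.19277792] [[-1.71601369e-02  5.34726291e-03  9.99838455e-01]
 [-9.99852681e-01 -4.73804743e-04 -1.71578471e-02]
 [ 3.81980683e-04 -9.99985591e-01  5.35460571e-03]] [-0.7540508   0.03175792  1.56785944  0.00331717  1.53775334  0.8338029 ]
mouthpiece_a [(0.68, array([ 539., -226.,    6.])), (0.53, array([539., -52., 114.])), (0.49, array([ 553., -319.,    6.]))]
collar [(0.8, array([533., -34., 137.])), (0.73, array([ 549., -321.,   10.]))]
well_a [(0.69, array([535., -52., 114.])), (0.56, array([538., -23., 116.]))]
half_mark [(0.82, array([587., -94., 121.]))]
rack [(0.95, array([ 544., -273.,   -1.]))]
```

View pics/w1.png

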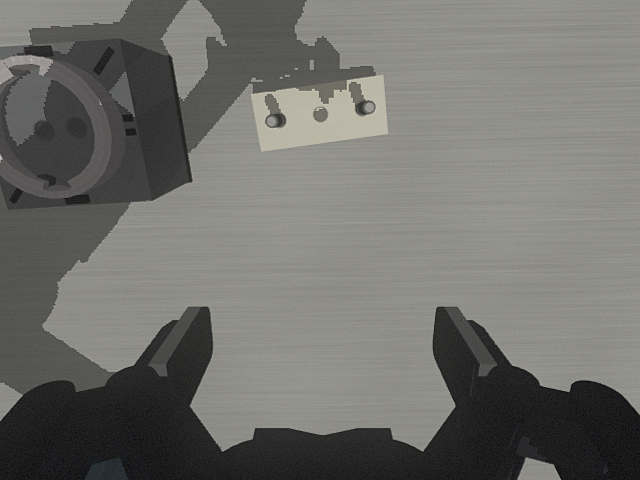

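The wrist view shows the tube tops at (273,120) and (368,107), and the collar with its two wells at the left, at (43,130) and (76,128).

```bash
cat >> h.py <<'E'
def cloud(cal,d):
    v,u=np.mgrid[0:480,0:640]; P=np.stack([(u-cal['cx'])/cal['fx']*d,(v-cal['cy'])/cal['fy']*d,d],-1)
    return (P-cal['t'])@cal['R']
def pts(cal,d,lo,hi,box):
    X=cloud(cal,d); m=(d>0)&(X[...,2]>lo)&(X[...,2]<hi)&(X[...,0]>box[0])&(X[...,0]<box[1])&(X[...,1]>box[2])&(X[...,1]<box[3])
    return X[m],m
E
python3 - <<'E'
from h import *
for cam,f in [('wrist','w1'),('top','top0')]:
    c=viewer.get_calibration(cam); d=np.load('pics/%s.npy'%f)
    print(cam)
    for b in [(500,600,-350,-285),(500,600,-255,-190)]:
        Q,m=pts(c,d,80,125,b)
        if len(Q): print(' tube',len(Q),Q[:,:2].mean(0),(Q.min(0)+Q.max(0))/2,Q.min(0),Q.max(0))
        Q,m=pts(c,d,105,125,b)
        if len(Q): print(' tubetop',len(Q),Q[:,:2].mean(0),(Q.min(0)+Q.max(0))/2,Q[:,2].mean())
    Q,m=pts(c,d,38,52,(490,600,-370,-180)); r=cv2.minAreaRect(Q[:,:2].astype(np.float32)); print(' rack',r)
    Q,m=pts(c,d,132,148,(430,630,-140,60)); print(' rim',len(Q),Q[:,2].mean())
    o=least=None
    from scipy.optimize import least_squares
    r=np.hypot(*(Q[:,:2]-Q[:,:2].mean(0)).T)
    # outer radius fit: centre so that max radius in angular bins const
    h=cv2.minEnclosingCircle(Q[:,:2].astype(np.float32)); print(' enclosing',h)
E
```

```text
wrist
 tube 174 [ 548.33817806 -317.46308123] [ 548.15671221 -318.43634539   95.80362808] [ 542.39197491 -324.3932668    81.03329694] [ 553.92144951 -312.47942398  110.57395922]
 tubetop 135 [ 548.52724905 -318.40495599] [ 548.47929646 -318.85110995  107.8363128 ] 108.13488474622557
 tube 169 [ 537.47501328 -230.67528749] [ 537.62928036 -229.51751723   95.80469834] [ 531.83728748 -235.45981448   80.53928685] [ 543.42127323 -223.57521999  111.07010983]
 tubetop 129 [ 537.35697543 -229.58302427] [ 537.29132291 -229.11245411  108.04535527] 108.04403484811888
 rack ((542.8684692382812, -273.9910583496094), (60.09899139404297, 140.15335083007812), 7.099706172943115)
 rim 5306 138.32638442906236
 enclosing ((532.327880859375, -39.36058044433594), 59.32796096801758)
top
 tube 30 [ 547.9861596 -317.6552017] [ 548.45270522 -318.41181162   99.37999154] [ 543.15555945 -324.77569189   81.73929511] [ 553.74985099 -312.04793134  117.02068798]
 tubetop 11 [ 549.60739291 -319.50304877] [ 549.51646493 -319.86872837  111.64270732] 110.5927331369341
 tube 26 [ 537.47905363 -229.22358412] [ 538.19576092 -229.0968769    98.74606077] [ 532.79040872 -234.88507301   84.13751318] [ 543.60111312 -223.30868078  113.35460836]
 tubetop 14 [ 538.43864692 -230.03022926] [ 539.12828864 -229.0968769   109.41546714] 108.56867025107546
 rack ((543.7098999023438, -275.06982421875), (61.414405822753906, 142.83425903320312), 7.192173004150391)
 rim 604 139.82722901787105
 enclosing ((534.2837524414062, -40.0986213684082), 58.83061599731445)
```

```bash
python3 -m pendant '{"delta_pos":[[-16,20,24],[-16,20,24],[-14,20,23],[0,20,0],[0,20,0],[0,0,0]],"roll":[0,0,0,0,0,0]}' 0 40
```

```text
time: 2.3
ee_pos: [540.1, -231.3, 230.3]
ee_rot: [[-0.003, 0.009, 1.0], [-1.0, -0.004, -0.003], [0.004, -1.0, 0.009]]
wrist_force: [-1.2, 0.7, -1.5]
grip_width: 85.3
```

```bash
python3 -m pendant '{"delta_pos":[[-3,20,-4],[0,30,0],[0,30,0],[0,30,0],[0,30,0],[0,15,0],[0,0,0]],"roll":[0,0,0,0,0,0,0]}' 0 40
```

```text
time: 2.88
ee_pos: [540.4, -234.5, 77.5]
ee_rot: [[0.004, 0.017, 1.0], [-1.0, -0.011, 0.004], [0.011, -1.0, 0.017]]
wrist_force: [-0.2, 0.4, 0.1]
grip_width: 85.2
```

```bash
python3 -m pendant '{"delta_pos":[[-5,2,-3],[0,0,0]],"roll":[0,0]}' 0 40
python3 - <<'E'
from h import *
snap('wrist','w2')
E
```

```text
time: 3.05
ee_pos: [537.4, -230.3, 76.7]
ee_rot: [[0.004, 0.016, 1.0], [-1.0, -0.011, 0.005], [0.011, -1.0, 0.016]]
wrist_force: [0.1, -0.3, -1.4]
grip_width: 85.4
```

View pics/w2.png

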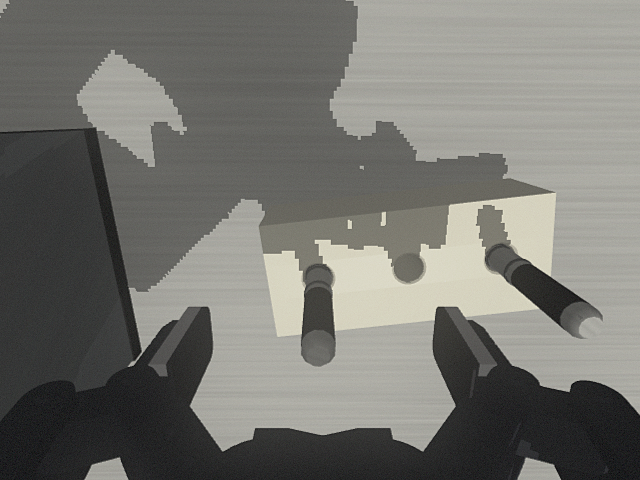

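The tube sits between the jaws, with its top at (318,350). Closing now.

```bash
python3 -m pendant '{"delta_pos":[[0,0,0],[0,0,0],[0,0,0],[0,0,0],[0,0,0],[0,0,0],[0,0,0],[0,0,0]],"roll":[0,0,0,0,0,0,0,0]}' 1 40
python3 -m pendant '{"delta_pos":[[0,0,0],[0,-15,0],[0,-20,0],[0,-20,0],[0,-20,0],[0,-20,0],[0,-20,0],[0,0,0]],"roll":[0,0,0,0,0,0,0,0]}'
```

```text
time: 3.77
ee_pos: [542.1, -231.7, 85.0]
ee_rot: [[0.005, 0.028, 1.0], [-1.0, -0.015, 0.005], [0.015, -1.0, 0.028]]
wrist_force: [0.1, 2.8, 1.3]
grip_width: 10.7
time: 4.43
ee_pos: [537.5, -230.8, 201.5]
ee_rot: [[0.005, 0.023, 1.0], [-1.0, -0.016, 0.006], [0.016, -1.0, 0.023]]
wrist_force: [0.3, 0.1, 0.9]
grip_width: 10.4
```

```bash
python3 - <<'E'
from h import *
for i in range(4):
    s=ctrl.sense(); print(s['time'],s['ee_pos'],s['ee_rot'][:,1],s['qpos']); snap('wrist','w3')
E
```

```text
4.4333 [ 537.48973244 -230.81891894  201.45173982] [ 0.0231448  -0.01594221 -0.999605  ] [-6.08476863e-01  2.11237233e-01  1.63378748e+00  1.56181549e-04
  1.26846062e+00  9.56771068e-01]
4.4833 [ 536.76476007 -230.3465793   199.35804882] [ 0.02124957 -0.01459956 -0.9996676 ] [-6.08534831e-01  2.13033320e-01  1.63603662e+00  1.77035318e-04
  1.26673881e+00  9.56769479e-01]
4.5333 [ 535.82702308 -229.6225803   197.39741313] [ 0.01862163 -0.01259467 -0.99974727] [-6.08512732e-01  2.14715587e-01  1.63813255e+00  3.26102801e-04
  1.26626390e+00  9.56741305e-01]
4.5833 [ 535.12388392 -229.06742761  196.064925  ] [ 0.01655135 -0.01095251 -0.99980303] [-6.08510459e-01  2.15939276e-01  1.63946187e+00  4.97865006e-04
  1.26634889e+00  9.56763620e-01]
```

View pics/w3.png

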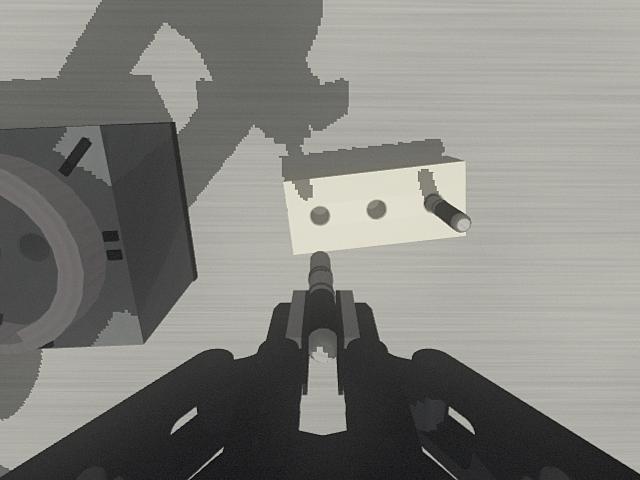

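```bash
for i in 1 2 3; do python3 -m pendant '{"delta_pos":[[0,0,0]],"roll":[0]}' | head -3; done
python3 - <<'E'
from h import *
for i in range(3):
    s=ctrl.sense(); print(s['time'],s['ee_pos'],s['ee_rot'][:,1],s['qvel'].round(3)); snap('wrist','w3')
E
```

```text
time: 4.72
ee_pos: [534.1, -228.4, 193.8]
ee_rot: [[0.005, 0.013, 1.0], [-1.0, -0.009, 0.005], [0.009, -1.0, 0.013]]
time: 4.8
ee_pos: [533.4, -228.0, 192.2]
ee_rot: [[0.005, 0.011, 1.0], [-1.0, -0.008, 0.005], [0.008, -1.0, 0.011]]
time: 4.88
ee_pos: [532.8, -227.7, 190.9]
ee_rot: [[0.005, 0.01, 1.0], [-1.0, -0.006, 0.005], [0.006, -1.0, 0.01]]
4.8833 [ 532.83595238 -227.69459692  190.91134898] [ 0.00955895 -0.00635239 -0.99993413] [-0.001  0.017  0.014 -0.    -0.004  0.   ]
4.9333 [ 532.71043553 -227.62038027  190.75386692] [ 0.00923741 -0.00610203 -0.99993872] [ 0.    -0.004 -0.003  0.002  0.002  0.   ]
4.9833 [ 532.88683704 -227.70922051  191.07078545] [ 0.00967979 -0.00640583 -0.99993263] [-0.    -0.007 -0.009  0.001  0.002  0.   ]
```

```bash
python3 -m pendant '{"delta_pos":[[0,-20,0],[-20,-20,-5],[-30,-15,-10],[-30,-10,-10],[-30,-10,-10],[-30,-10,-10],[-30,0,-10],[-10,0,-5]],"roll":[0,0,0,0,0,0,0,0]}'
python3 - <<'E'
from h import *
for i in range(4):
    snap('wrist','w4'); s=ctrl.sense(); print(s['time'],s['ee_pos'],s['ee_rot'][:,1],s['qvel'].round(3)); 
s=ctrl.sense(); p,d=snap('wrist','w4'); c=viewer.get_calibration('wrist')
for t in ['collar','well_a','half_mark']:
    print(t,[(round(r['score'],2),np.round(r['location'],1)) for r in spotter.mark_of('wrist',t)])
s=ctrl.sense();print(s['ee_pos'],s['ee_rot'])
Q,m=pts(c,d,132,148,(430,630,-140,60)); print(cv2.minEnclosingCircle(Q[:,:2].astype(np.float32)),Q[:,2].mean())
E
```

```text
time: 5.7
ee_pos: [469.5, -44.0, 277.2]
ee_rot: [[-0.002, 0.01, 1.0], [-1.0, -0.005, -0.002], [0.005, -1.0, 0.01]]
wrist_force: [0.3, 0.1, -0.5]
grip_width: 10.3
5.75 [469.39862614 -43.71759742 277.51724427] [ 0.01069906 -0.00540072 -0.99992818] [-0.053  0.046 -0.039 -0.02  -0.027 -0.062]
5.8 [470.20507851 -45.56934505 277.3421278 ] [ 0.01095645 -0.00658938 -0.99991826] [-0.044  0.04  -0.027 -0.016 -0.018 -0.025]
5.85 [470.66726171 -46.86906158 277.07616577] [ 0.01067466 -0.00711681 -0.9999177 ] [-0.033  0.029 -0.016 -0.006 -0.007 -0.006]
5.9 [470.85556118 -47.64896796 276.82684129] [ 0.01018349 -0.00703023 -0.99992343] [-0.022  0.021 -0.008 -0.002 -0.    -0.   ]
collar [(0.6, array([534. , -33.8, 142.4]))]
well_a [(0.88, array([535.4, -52.4, 115. ])), (0.78, array([538.8, -20.9, 115.2]))]
half_mark [(0.86, array([587.2, -92. , 119.9]))]
[470.77687397 -48.2956512  276.26818098] [[-0.00561377  0.00874918  0.99994597]
 [-0.99996534 -0.00619737 -0.00555965]
 [ 0.00614839 -0.99994252  0.00878367]]
((534.517578125, -39.331504821777344), 58.68918228149414) 138.95393684562762
```

View pics/w4.png

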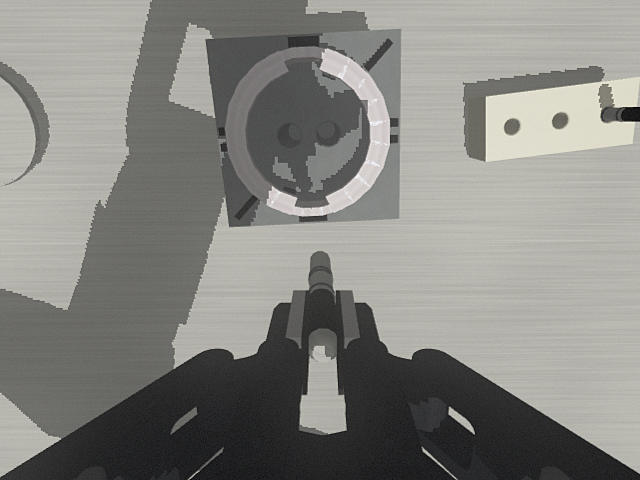

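```bash
python3 - <<'E'
from h import *
d=np.load('pics/w4.npy'); c=viewer.get_calibration('wrist'); X=cloud(c,d)
C=np.array([534.5,-39.3])
reg=(np.hypot(X[...,0]-C[0],X[...,1]-C[1])<42)
print('top inside z',np.median(X[...,2][reg&(d>0)]))
m=((X[...,2]<111)&(d>0)&reg).astype(np.uint8)
# bring holes into image then intersect boundary w/ plane 116
def ray(u,v,z):
    o=-c['R'].T@c['t']; r=c['R'].T@np.array([(u-c['cx'])/c['fx'],(v-c['cy'])/c['fy'],1]); return o+r*(z-o[2])/r[2]
n,l,st,ce=cv2.connectedComponentsWithStats(m)
for i in range(1,n):
    if st[i,4]>60: print(st[i],ce[i],ray(ce[i][0],ce[i][1],116))
# housing top rectangle
Q,m=pts(c,d,108,121,(430,630,-140,60)); print(cv2.minAreaRect(Q[:,:2].astype(np.float32)),np.median(Q[:,2]))
# tube points in hand
s=ctrl.sense(); T=(X-s['ee_pos'])@s['ee_rot']
m=(d>0)&(abs(T[...,0])<12)&(T[...,1]>25)&(T[...,1]<110)&(abs(T[...,2])<25)
Q=T[m]; print('tube in tool',len(Q),Q.min(0),Q.max(0),np.median(Q,0)); 
for a in range(20,90,10):
    q=Q[(Q[:,1]>a)&(Q[:,1]<a+10)]
    if len(q): print(a,q.mean(0),q[:,0].min(),q[:,0].max(),q[:,2].max())
m=(d>0)&(abs(T[...,0])<7)&(T[...,1]<0)&(T[...,1]>-45)&(abs(T[...,2])<9); print('top end',T[m][:,1].min(),np.percentile(T[m][:,1],[5,50]))
p=cv2.imread('pics/w4.png'); cv2.imwrite('pics/w4c.png',cv2.resize(p[20:240,190:420],None,fx=2.6,fy=2.6,interpolation=cv2.INTER_CUBIC))
E
```

```text
top inside z 114.78952052113505
[317 122  23  24 434] [328.02534562 133.55069124] [535.25206086 -54.40658841 116.        ]
[278 124  23  24 427] [289.29274005 135.529274  ] [533.99576638 -24.78176839 116.        ]
((534.2694702148438, -39.51702117919922), (140.570068359375, 140.48138427734375), 2.4122772216796875) 114.91256372553575
tube in tool 682 [-7.13979556 25.04551624 -6.70365491] [ 5.43648453 71.82200985  2.37865832] [-0.91170379 43.72544526  0.46655563]
20 [-0.59224872 27.77221779  0.70480686] -6.118572697944431 5.0593725568517005 2.3618783342716507
30 [-0.57963819 35.40707587  0.34554545] -6.600414790506839 5.3078709879492365 2.119705574200856
40 [-0.95940867 44.00904384  0.16079015] -7.1397955565204265 5.436484531664963 2.3786583166979307
50 [-1.11464179 55.04710602 -0.09609933] -6.659859546308565 4.642715301485421 1.4397621447156128
60 [-1.23304475 64.93649634 -0.35845258] -6.886905808618995 4.714057851048113 1.1936749294299205
70 [-1.6171661  70.9151499  -0.19599836] -6.407937550393014 4.27829346071431 0.9123609682531594
top end -44.999320841983966 [-37.86502775 -23.56172058]
```

View pics/w4c.png

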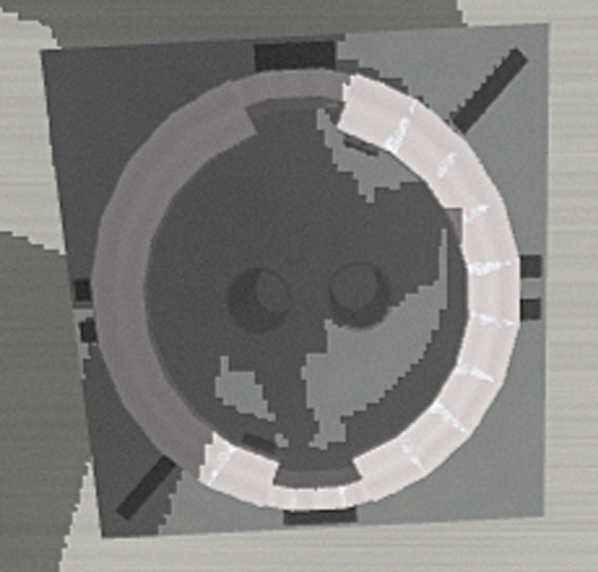

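The wells are at a = (533.9,-24.7) and b = (535.2,-54.5), and the housing yaw is +2.4° with its centre at (534.4,-39.5). The held tube's tip is about (-4.4,+0.7,-73) from the TCP.

```bash
python3 -m pendant '{"delta_pos":[[3,0,23],[3,0,23],[0,10,22],[0,10,0],[0,0,0]],"roll":[0,0,0,0,0]}'
cat >> h.py <<'E'
def settle(n=4,name='tmp'):
    for i in range(n): snap('wrist',name)
    s=ctrl.sense(); print(round(s['time'],2),s['ee_pos'].round(1),'yax',s['ee_rot'][:,1].round(4),'xyaw',round(float(np.degrees(np.arctan2(s['ee_rot'][1,0],s['ee_rot'][0,0]))),2),'F',s['wrist_force'].round(1),'T',s['wrist_torque'].round(2),'w',round(float(s['grip_width']),1)); return s
def tip(s,v=(-1.1,73,-5)): return s['ee_pos']+s['ee_rot']@np.array(v)
def tool(s,dw): return (s['ee_rot'].T@np.array(dw)).round(1)
E
python3 - <<'E'
from h import *
s=settle(5,'w5'); t=tip(s); print('tip',t,'tool move to b',tool(s,[535.2-t[0],-54.5-t[1],0]))
E
```

```text
time: 6.52
ee_pos: [542.0, -59.9, 254.2]
ee_rot: [[-0.012, 0.006, 1.0], [-1.0, -0.006, -0.012], [0.006, -1.0, 0.006]]
wrist_force: [-1.3, -0.2, -0.7]
grip_width: 10.3
6.77 [542.3 -59.5 257.7] yax [ 0.0114 -0.0077 -0.9999] xyaw -90.68 F [-0.7  0.4 -0.8] T [ 0.06 -0.01  0.04] w 10.7
tip [538.1066974  -58.91245294 184.60679067] tool move to b [-4.4 -0.1 -3. ]
```

View pics/w5.png

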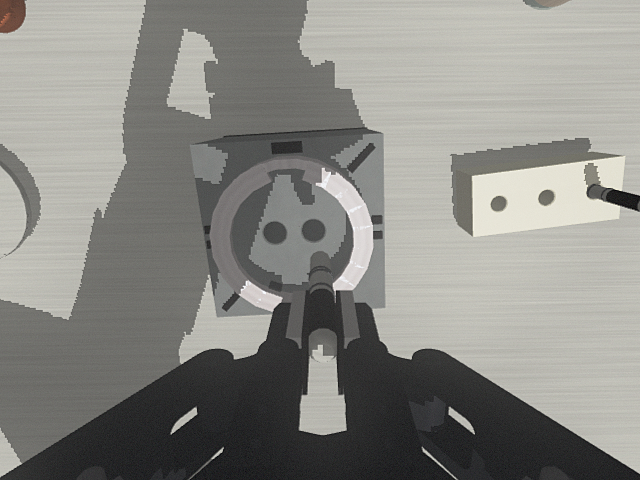

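```bash
python3 -m pendant '{"delta_pos":[[-5,0,-3.7],[0,20,0],[0,20,0],[0,18,0],[0,0,0]],"roll":[0,0,0,0,0]}'
python3 - <<'E'
from h import *
s=settle(5,'w6'); t=tip(s); print('tip',t,'tool move to b',tool(s,[535.2-t[0],-54.5-t[1],0]))
p=cv2.imread('pics/w6.png'); cv2.imwrite('pics/w6c.png',cv2.resize(p[180:400,200:440],None,fx=2.5,fy=2.5,interpolation=cv2.INTER_CUBIC))
E
```

```text
time: 7.18
ee_pos: [539.1, -53.8, 203.6]
ee_rot: [[-0.012, 0.021, 1.0], [-1.0, -0.011, -0.012], [0.01, -1.0, 0.021]]
wrist_force: [-1.4, 0.7, -1.1]
grip_width: 10.2
7.43 [542.3 -55.  208.2] yax [ 0.0282 -0.013  -0.9995] xyaw -90.69 F [ 0.4  0.4 -0.3] T [0.02 0.01 0.04] w 10.3
tip [539.35318547 -54.84217231 135.06977377] tool move to b [-0.3 -0.1 -4.2]
```

View pics/w6c.png

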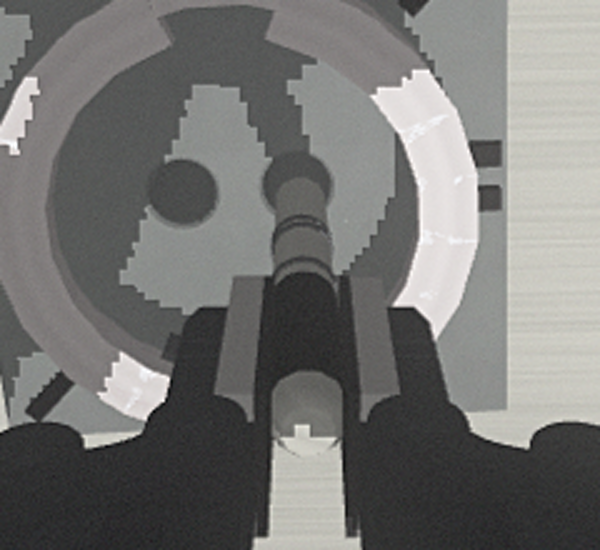

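```bash
python3 -m pendant '{"delta_pos":[[0,2,-4.5],[0,12,0],[0,12,0]],"roll":[0,0,0]}'
python3 - <<'E'
from h import *
s=settle(5,'w7'); t=tip(s); print('tip',t,'tool move to b',tool(s,[535.2-t[0],-54.5-t[1],0]))
p=cv2.imread('pics/w7.png'); cv2.imwrite('pics/w7c.png',cv2.resize(p[180:400,200:440],None,fx=2.5,fy=2.5,interpolation=cv2.INTER_CUBIC))
E
```

```text
time: 7.68
ee_pos: [541.4, -56.3, 186.3]
ee_rot: [[-0.012, 0.038, 0.999], [-1.0, -0.016, -0.011], [0.016, -0.999, 0.038]]
wrist_force: [-1.1, 0.7, 0.6]
grip_width: 10.2
7.93 [540.8 -56.1 185.8] yax [ 0.035  -0.0152 -0.9993] xyaw -90.68 F [ 0.3  0.6 -0.4] T [0.11 0.08 0.01] w 10.3
tip [538.39620693 -56.00967481 112.64884979] tool move to b [-1.5 -0.1 -3.2]
```

View pics/w7c.png

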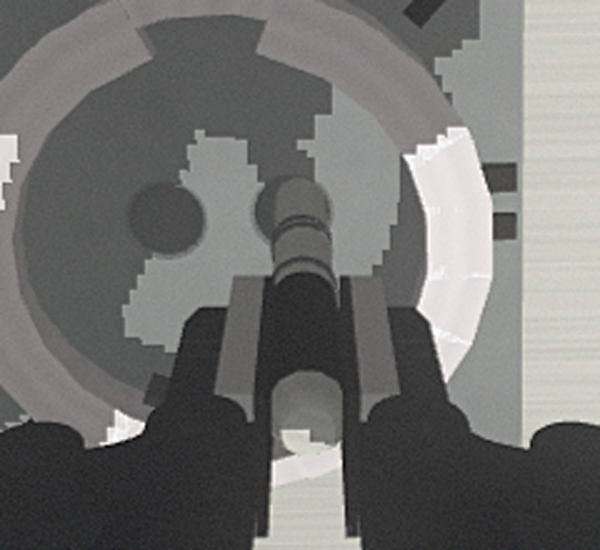

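```bash
python3 -m pendant '{"delta_pos":[[-1.7,1,-3.6]],"roll":[0]}'
python3 - <<'E'
from h import *
s=settle(5,'w8'); t=tip(s); print('tip',t,'tool move to b',tool(s,[535.2-t[0],-54.5-t[1],0]))
p=cv2.imread('pics/w8.png'); cv2.imwrite('pics/w8c.png',cv2.resize(p[180:400,200:440],None,fx=2.5,fy=2.5,interpolation=cv2.INTER_CUBIC))
E
```

```text
time: 8.02
ee_pos: [537.9, -54.7, 185.1]
ee_rot: [[-0.012, 0.036, 0.999], [-1.0, -0.016, -0.012], [0.015, -0.999, 0.036]]
wrist_force: [0.4, -0.4, -0.6]
grip_width: 10.4
8.27 [537.4 -54.3 184.9] yax [ 0.0355 -0.0154 -0.9992] xyaw -90.68 F [-0.2  0.3 -0.7] T [ 0.01  0.01 -0.01] w 10.2
tip [534.99991431 -54.31914006 111.7512357 ] tool move to b [0.2 0.  0.2]
```

View pics/w8c.png

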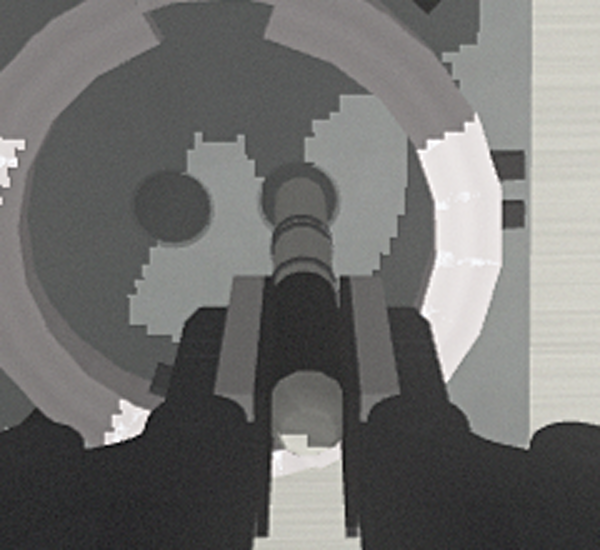

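```bash
python3 -m pendant '{"delta_pos":[[0,10,-0.3]],"roll":[0]}'
python3 - <<'E'
from h import *
s=settle(4,'w9'); t=tip(s); print('tip',t,'tool move to b',tool(s,[535.2-t[0],-54.5-t[1],0]))
p=cv2.imread('pics/w9.png'); cv2.imwrite('pics/w9c.png',cv2.resize(p[180:400,200:440],None,fx=2.5,fy=2.5,interpolation=cv2.INTER_CUBIC))
E
```

```text
time: 8.35
ee_pos: [539.0, -55.0, 176.8]
ee_rot: [[-0.012, 0.04, 0.999], [-1.0, -0.017, -0.011], [0.016, -0.999, 0.04]]
wrist_force: [0.7, -0.4, -0.5]
grip_width: 10.6
8.55 [537.  -54.4 174.2] yax [ 0.0342 -0.015  -0.9993] xyaw -90.68 F [-0.4  0.5 -0.7] T [ 0.03  0.03 -0.01] w 10.5
tip [534.52179283 -54.31553992 101.02642508] tool move to b [0.2 0.  0.7]
```

View pics/w9c.png

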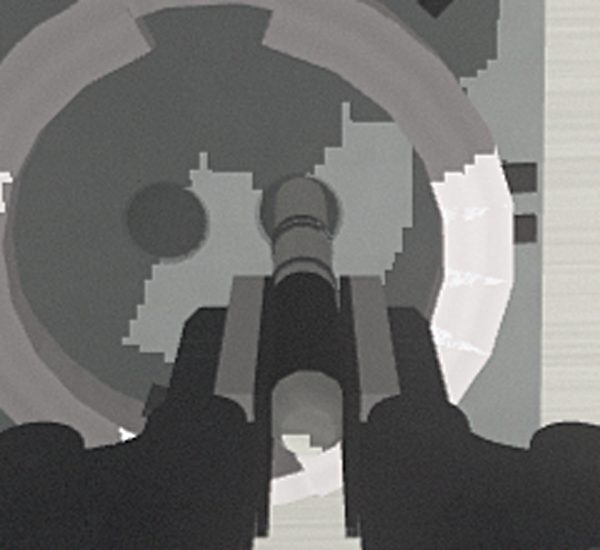

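```bash
python3 -m pendant '{"delta_pos":[[0,0,0],[0,0,0],[0,0,0]],"roll":[0,0,0]}' 0
python3 - <<'E'
from h import *
s=settle(6,'w10')
E
```

```text
time: 8.8
ee_pos: [537.3, -54.5, 174.3]
ee_rot: [[-0.012, 0.034, 0.999], [-1.0, -0.015, -0.011], [0.015, -0.999, 0.035]]
wrist_force: [0.6, -1.1, 0.8]
grip_width: 46.5
9.1 [537.2 -54.5 174.3] yax [ 0.0344 -0.015  -0.9993] xyaw -90.69 F [-0.8  0.2 -0.1] T [-0.03 -0.01 -0.01] w 85.8
```

View pics/w10.png

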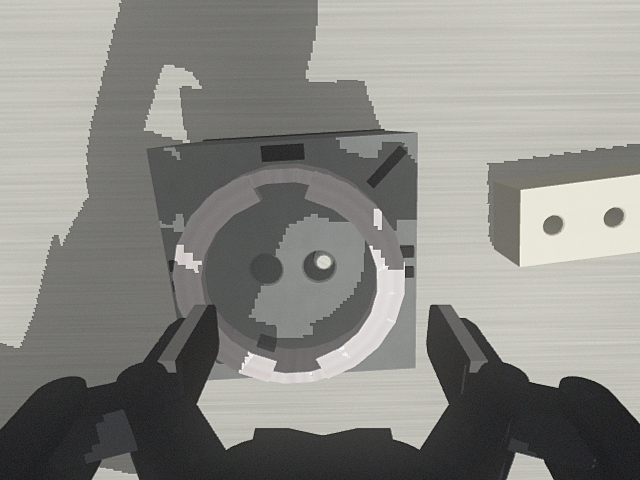

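The first tube is down in the right-hand well (320,263). Next is tube A.

```bash
python3 -m pendant '{"delta_pos":[[10,-25,0],[38,-15,2],[38,0,2],[38,0,2],[38,0,2],[38,0,2],[35,0,0],[20,0,0]],"roll":[0,0,0,0,0,0,0,0]}' 0
python3 - <<'E'
from h import *
s=settle(5,'w11'); print(tool(s,np.array([548.3,-318.7,78])-s['ee_pos']))
E
```

```text
time: 9.77
ee_pos: [543.9, -314.2, 220.7]
ee_rot: [[-0.001, 0.035, 0.999], [-1.0, -0.015, -0.001], [0.015, -0.999, 0.035]]
wrist_force: [0.6, 0.3, 0.1]
grip_width: 85.0
10.02 [ 544.1 -309.5  220. ] yax [ 0.0345 -0.0127 -0.9993] xyaw -89.94 F [-0.1  0.6  0.3] T [ 0.01 -0.02  0.04] w 85.3
[  7.4 142.2  -0.7]
```

View pics/w11.png

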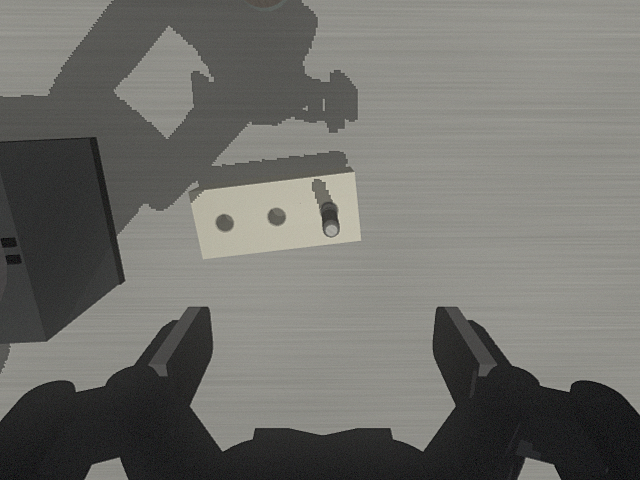

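```bash
python3 -m pendant '{"delta_pos":[[8,5,-1],[0,25,-1],[0,30,-1],[0,30,-1],[0,25,0],[0,10,0]],"roll":[0,0,0,0,0,0]}' 0
python3 - <<'E'
from h import *
s=settle(6,'w12'); print(tool(s,np.array([548.3,-318.7,78])-s['ee_pos']))
E
```

```text
time: 10.52
ee_pos: [549.3, -315.7, 96.0]
ee_rot: [[0.012, 0.044, 0.999], [-1.0, -0.02, 0.013], [0.02, -0.999, 0.043]]
wrist_force: [-0.5, 0.7, -1.2]
grip_width: 85.4
10.82 [ 552.1 -318.9  102.3] yax [ 0.0504 -0.0257 -0.9984] xyaw -89.41 F [-0.2  0.6  0.6] T [0.   0.04 0.04] w 85.3
[-0.9 24.1 -5. ]
```

```bash
python3 -m pendant '{"delta_pos":[[-1,22,-5.5]],"roll":[0]}' 0
python3 - <<'E'
from h import *
s=settle(5,'w12'); print(tool(s,np.array([548.3,-318.7,78])-s['ee_pos']))
E
```

```text
time: 10.9
ee_pos: [551.8, -321.7, 86.5]
ee_rot: [[0.011, 0.059, 0.998], [-0.999, -0.033, 0.013], [0.034, -0.998, 0.059]]
wrist_force: [1.4, -0.7, 0.8]
grip_width: 85.5
11.15 [ 548.2 -319.    81.4] yax [ 0.0515 -0.0266 -0.9983] xyaw -89.42 F [ 0.5  0.2 -0.2] T [ 0.01  0.02 -0.  ] w 85.1
[-0.4  3.4 -0.1]
```

View pics/w12.png

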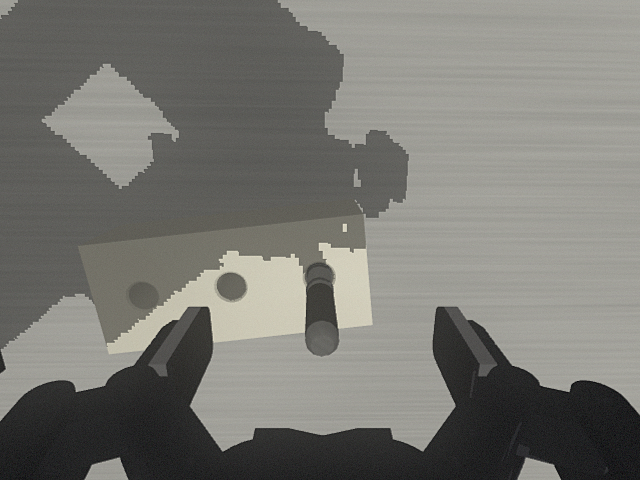

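```bash
python3 -m pendant '{"delta_pos":[[0,0,0]],"roll":[0]}' 1 40
python3 - <<'E'
from h import *
s=settle(12,'w13')
E
python3 -m pendant '{"delta_pos":[[0,-20,0],[0,-25,0],[0,-25,0],[0,-25,0],[0,-25,0],[0,-30,0],[0,-35,0],[0,-40,0]],"roll":[0,0,0,0,0,0,0,0]}'
python3 - <<'E'
from h import *
s=settle(4,'w13')
E
```

```text
time: 11.23
ee_pos: [548.7, -319.4, 82.6]
ee_rot: [[0.01, 0.053, 0.999], [-1.0, -0.028, 0.012], [0.028, -0.998, 0.052]]
wrist_force: [-0.6, -0.2, -0.1]
grip_width: 75.5
11.83 [ 548.3 -318.9   81.5] yax [ 0.0515 -0.0263 -0.9983] xyaw -89.41 F [-0.3  1.2  2.2] T [ 0.24  0.01 -0.03] w 10.5
time: 12.5
ee_pos: [531.9, -309.4, 300.3]
ee_rot: [[0.01, 0.034, 0.999], [-1.0, -0.012, 0.01], [0.012, -0.999, 0.034]]
wrist_force: [1.0, -1.0, -0.8]
grip_width: 10.5
12.7 [ 533.3 -310.6  302.2] yax [ 0.0394 -0.016  -0.9991] xyaw -89.43 F [ 0.6  0.1 -1.2] T [-0.03  0.02 -0.02] w 10.6
```

```bash
python3 -m pendant '{"delta_pos":[[-30,0,0],[-38,0,0],[-38,0,0],[-38,0,0],[-38,0,0],[-38,0,0],[-36,0,0],[-25,0,0]],"roll":[0,0,0,0,0,0,0,0]}'
python3 - <<'E'
from h import *
s=settle(6,'w14')
d=np.load('pics/w14.npy'); c=viewer.get_calibration('wrist'); X=cloud(c,d)
T=(X-s['ee_pos'])@s['ee_rot']
m=(d>0)&(abs(T[...,0])<12)&(T[...,1]>25)&(T[...,1]<95)&(abs(T[...,2])<25); Q=T[m]
for a in range(20,95,10):
    q=Q[(Q[:,1]>a)&(Q[:,1]<a+10)]
    if len(q): print(a,len(q),q[:,0].min(),q[:,0].max(),q[:,2].max(),q[:,1].max())
t=tip(s); print(t, tool(s,[533.9-t[0],-24.7-t[1],0]))
E
```

```text
time: 13.37
ee_pos: [522.9, -22.6, 279.1]
ee_rot: [[-0.002, 0.014, 1.0], [-1.0, -0.006, -0.002], [0.006, -1.0, 0.014]]
wrist_force: [1.0, -0.1, -1.0]
grip_width: 10.6
13.67 [524.2 -26.6 280.5] yax [ 0.016  -0.008  -0.9998] xyaw -90.25 F [-0.3 -0.  -0. ] T [-0.03 -0.03 -0.  ] w 11.2
20 85 -5.647168763660782 6.043487844871634 6.12585407454816 29.93110071383912
30 188 -6.401568592263225 6.307203202598515 6.233784689330613 39.97958648649912
40 127 -6.0350385202294845 6.422121871472133 5.803612577986455 49.9469414001303
50 113 -5.955554477224516 5.805077059111938 4.938333851118611 59.983680218913875
60 89 -6.16628943718975 5.369629443780914 4.217276252733186 68.5872219000941
[520.42453139 -26.02570784 207.42263157] [-1.4  0.2 13.5]
```

View pics/w14.png

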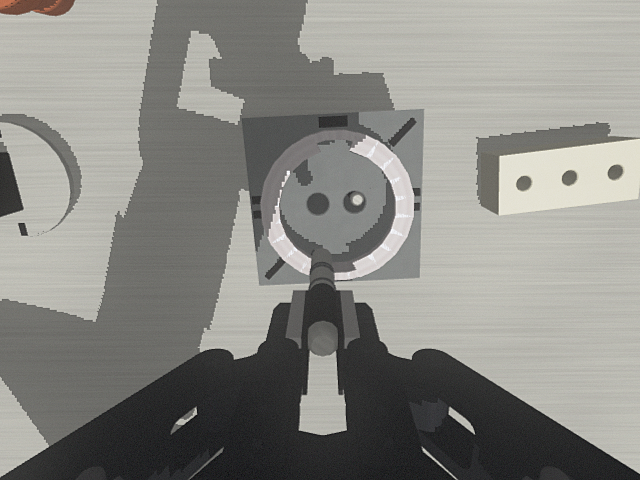

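```bash
python3 - <<'E'
from h import *
s=ctrl.sense(); t=tip(s,(-.3,70,-2)); print(t, tool(s,[533.9-t[0],-24.7-t[1],0]))
E
python3 -m pendant '{"delta_pos":[[-1.5,35,11]],"roll":[0]}'
python3 - <<'E'
from h import *
s=settle(4,'w15'); t=tip(s,(-.3,70,-2)); print(t, tool(s,[533.9-t[0],-24.7-t[1],0]))
E
```

```text
[523.37248508 -26.81443682 210.47672319] [-2.2  0.2 10.5]
time: 13.75
ee_pos: [539.2, -27.7, 252.0]
ee_rot: [[-0.006, 0.028, 1.0], [-1.0, -0.012, -0.006], [0.012, -1.0, 0.028]]
wrist_force: [2.1, -0.7, 0.4]
grip_width: 10.7
13.95 [535.1 -26.4 244.7] yax [ 0.013  -0.0074 -0.9999] xyaw -90.35 F [0.5 0.8 1. ] T [ 0.02 -0.   -0.02] w 10.7
[534.03479816 -26.64269493 174.71022092] [-1.9 -0.  -0.1]
```

```bash
python3 -m pendant '{"delta_pos":[[-2,35,0]],"roll":[0]}'
python3 - <<'E'
from h import *
s=settle(6,'w15'); t=tip(s,(-.3,70,-2)); print(t, tool(s,[533.9-t[0],-24.7-t[1],0]))
E
python3 -m pendant '{"delta_pos":[[0,16,-0.3]],"roll":[0]}'
python3 - <<'E'
from h import *
s=settle(5,'w16'); t=tip(s,(-.3,70,-2)); print(t, tool(s,[533.9-t[0],-24.7-t[1],0]))
p=cv2.imread('pics/w16.png'); cv2.imwrite('pics/w16c.png',cv2.resize(p[180:400,200:440],None,fx=2.5,fy=2.5,interpolation=cv2.INTER_CUBIC))
E
```

```text
time: 14.03
ee_pos: [540.6, -27.0, 217.4]
ee_rot: [[-0.007, 0.027, 1.0], [-1.0, -0.011, -0.007], [0.011, -1.0, 0.027]]
wrist_force: [2.1, -0.0, 0.8]
grip_width: 10.5
14.33 [536.5 -25.2 211.9] yax [ 0.0157 -0.0082 -0.9998] xyaw -90.37 F [-0.3 -0.4 -0.2] T [0.02 0.01 0.01] w 10.4
[535.60833656 -25.48149324 141.8926238 ] [-0.8 -0.  -1.7]
time: 14.42
ee_pos: [539.3, -26.2, 200.7]
ee_rot: [[-0.006, 0.024, 1.0], [-1.0, -0.01, -0.006], [0.01, -1.0, 0.024]]
wrist_force: [0.1, -0.8, 0.8]
grip_width: 10.3
14.67 [536.9 -25.5 197.2] yax [ 0.0169 -0.0086 -0.9998] xyaw -90.36 F [-0.4  0.2 -0.4] T [ 0.04  0.03 -0.  ] w 10.5
[536.09404425 -25.73931765 127.13839747] [-1.  -0.  -2.2]
```

View pics/w16c.png

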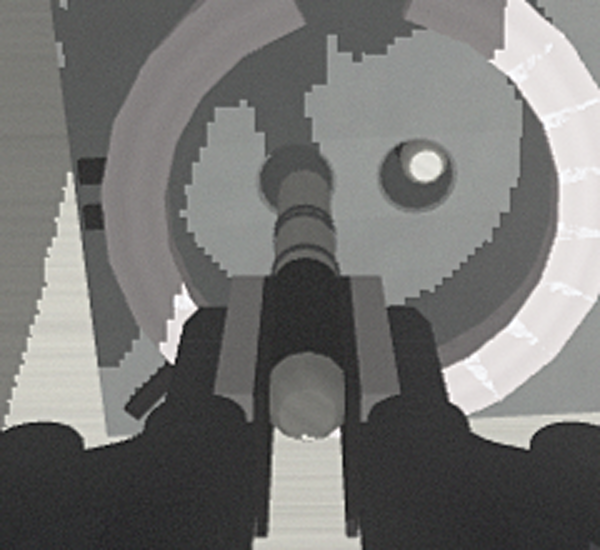

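```bash
python3 -m pendant '{"delta_pos":[[-1.4,10,-2.5]],"roll":[0]}'
python3 - <<'E'
from h import *
s=settle(5,'w17'); t=tip(s,(-.3,70,-2)); print(t, tool(s,[533.9-t[0],-24.7-t[1],0]))
p=cv2.imread('pics/w17.png'); cv2.imwrite('pics/w17c.png',cv2.resize(p[180:400,200:440],None,fx=2.5,fy=2.5,interpolation=cv2.INTER_CUBIC))
E
```

```text
time: 14.75
ee_pos: [536.6, -24.7, 189.8]
ee_rot: [[-0.006, 0.022, 1.0], [-1.0, -0.01, -0.006], [0.01, -1.0, 0.022]]
wrist_force: [0.2, -0.2, 0.8]
grip_width: 10.4
15.0 [534.5 -24.1 187.1] yax [ 0.0168 -0.0085 -0.9998] xyaw -90.36 F [-0.3 -0.1 -0. ] T [ 0.   -0.03  0.02] w 10.9
[533.7134718  -24.34476265 117.08139327] [0.4 0.  0.2]
```

View pics/w17c.png

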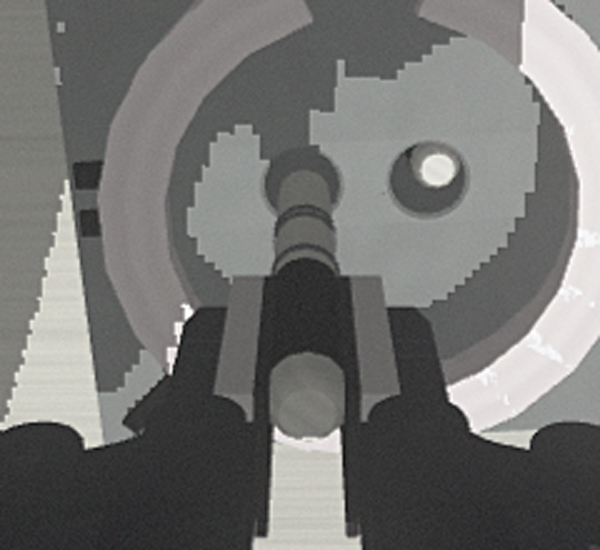

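```bash
python3 -m pendant '{"delta_pos":[[0.2,15,1.2]],"roll":[0]}'
python3 - <<'E'
from h import *
s=settle(5,'w18'); t=tip(s,(-.3,70,-2)); print(t, tool(s,[533.9-t[0],-24.7-t[1],0]))
p=cv2.imread('pics/w18.png'); cv2.imwrite('pics/w18c.png',cv2.resize(p[180:400,200:440],None,fx=2.5,fy=2.5,interpolation=cv2.INTER_CUBIC))
E
```

```text
time: 15.08
ee_pos: [538.0, -24.8, 175.0]
ee_rot: [[-0.006, 0.022, 1.0], [-1.0, -0.01, -0.006], [0.01, -1.0, 0.022]]
wrist_force: [-0.8, -0.1, 0.5]
grip_width: 10.7
15.33 [536.1 -24.4 172.5] yax [ 0.0168 -0.0086 -0.9998] xyaw -90.36 F [-0.5 -0.7 -0.9] T [ 0.03 -0.   -0.02] w 10.4
[535.26239022 -24.71023263 102.46681782] [-0.  -0.  -1.4]
```

View pics/w18c.png

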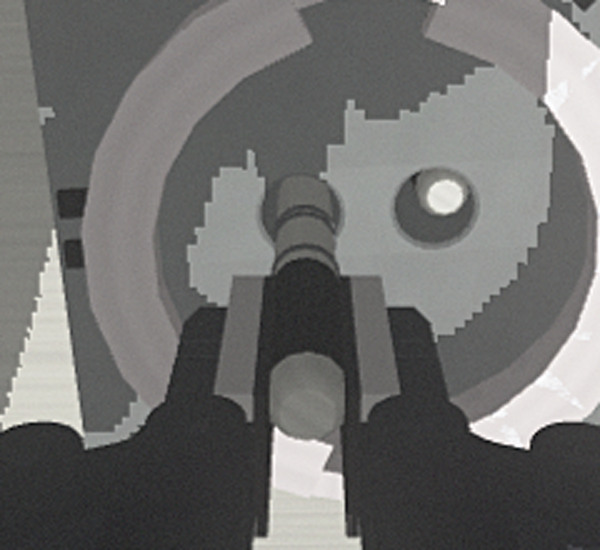

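In the mouth with no contact force; releasing.

```bash
python3 -m pendant '{"delta_pos":[[0,0,0],[0,0,0],[0,0,0]],"roll":[0,0,0]}' 0
python3 - <<'E'
from h import *
s=settle(6,'w19')
E
```

```text
time: 15.58
ee_pos: [537.1, -24.7, 174.4]
ee_rot: [[-0.006, 0.019, 1.0], [-1.0, -0.009, -0.006], [0.009, -1.0, 0.02]]
wrist_force: [0.3, 0.2, -0.8]
grip_width: 46.0
15.88 [536.8 -24.6 173.9] yax [ 0.0186 -0.0091 -0.9998] xyaw -90.35 F [-0.2 -0.7 -0.6] T [0.01 0.03 0.  ] w 85.2
```

View pics/w19.png

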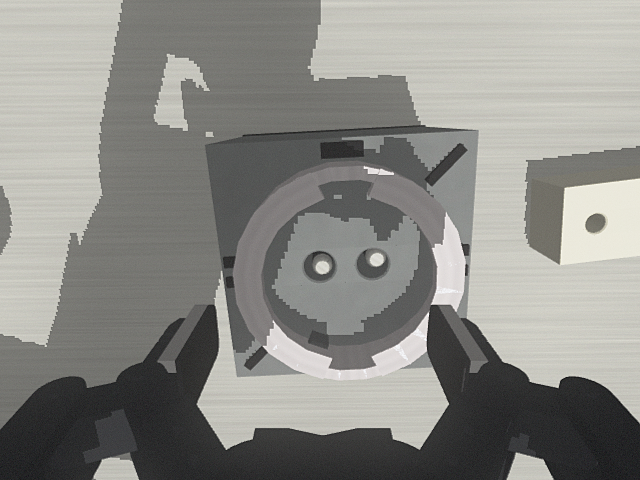

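Both tubes are down in their wells, at (321,266) and (375,260). On to the lid.

```bash
python3 -m pendant '{"delta_pos":[[0,-35,0],[-30,-25,-5],[-38,-5,-10],[-38,-5,-10],[-38,-5,-10],[-38,0,-10],[-38,0,-10],[-38,0,-5]],"roll":[0,0,0,0,0,0,0,0]}'
python3 -m pendant '{"delta_pos":[[-35,0,0],[-20,0,0]],"roll":[0,0]}'
python3 - <<'E'
from h import *
s=settle(5,'w20'); c=viewer.get_calibration('wrist'); d=np.load('pics/w20.npy')
for t in ['lid','grip']:
    print(t,[(round(r['score'],2),np.round(r['location'],1)) for r in spotter.mark_of('wrist',t)])
for lo,hi in [(22,31),(52,68)]:
    Q,m=pts(c,d,lo,hi,(460,620,220,370)); print(len(Q),np.median(Q[:,2]),cv2.minAreaRect(Q[:,:2].astype(np.float32)),cv2.minEnclosingCircle(Q[:,:2].astype(np.float32)))
E
```

```text
time: 16.55
ee_pos: [477.7, 237.3, 250.0]
ee_rot: [[-0.021, 0.021, 1.0], [-1.0, -0.009, -0.021], [0.008, -1.0, 0.021]]
wrist_force: [0.5, 0.0, -0.8]
grip_width: 85.3
time: 16.72
ee_pos: [476.6, 298.0, 250.2]
ee_rot: [[-0.018, 0.022, 1.0], [-1.0, -0.007, -0.018], [0.007, -1.0, 0.022]]
wrist_force: [0.0, 0.1, 0.2]
grip_width: 85.4
16.97 [477.4 293.9 249.6] yax [ 0.0209 -0.0091 -0.9997] xyaw -91.16 F [-0.1 -0.2 -0.6] T [ 0.01  0.04 -0.05] w 85.3
lid [(0.75, array([529.6, 594.4,  -0.7])), (0.59, array([478.7, 447.4,   0.7])), (0.57, array([540.4, 291.2,   1.8]))]
grip [(0.67, array([478.9, 449.2,  48.3])), (0.55, array([538.4, 289.7,  50.1]))]
12127 25.54371499806295 ((539.6940307617188, 292.6686706542969), (118.58552551269531, 119.01338958740234), 84.95877075195312) ((539.6500854492188, 292.8316955566406), 59.926456451416016)
1195 59.38671033090035 ((539.6211547851562, 292.8970642089844), (59.94209671020508, 13.96165943145752), 1.4893182516098022) ((539.763916015625, 293.0811767578125), 30.2005615234375)
```

View pics/w20.png

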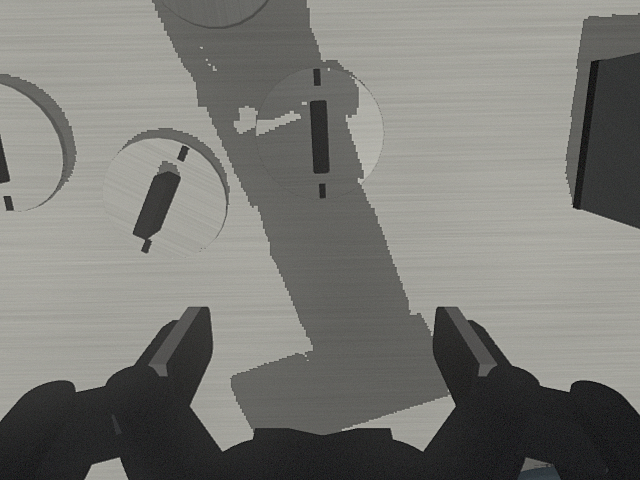

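```bash
python3 -m pendant '{"delta_pos":[[0,15,31]],"roll":[-0.046]}'
python3 - <<'E'
from h import *
s=settle(3)
E
python3 -m pendant '{"delta_pos":[[0,38,31]],"roll":[0]}'
python3 - <<'E'
from h import *
s=settle(4); print(tool(s,np.array([539.6,292.9,33])-s['ee_pos']))
E
```

```text
time: 17.15
ee_pos: [507.8, 292.8, 238.6]
ee_rot: [[0.025, 0.024, 0.999], [-1.0, -0.007, 0.025], [0.008, -1.0, 0.024]]
wrist_force: [0.8, 1.9, 1.0]
grip_width: 85.4
17.3 [509.8 290.5 233.7] yax [ 0.0184 -0.0101 -0.9998] xyaw -88.8 F [-0.8  0.7 -0.4] T [-0.04  0.03 -0.03] w 85.7
time: 17.38
ee_pos: [537.0, 292.1, 210.0]
ee_rot: [[0.02, 0.027, 0.999], [-1.0, -0.006, 0.021], [0.007, -1.0, 0.027]]
wrist_force: [2.6, 1.1, 1.8]
grip_width: 85.7
17.58 [534.8 290.  202.2] yax [ 0.015  -0.0111 -0.9998] xyaw -88.91 F [ 0.3 -0.2 -0. ] T [-0.03  0.03  0.04] w 85.3
[ -4.7 169.2   2.3]
```

```bash
python3 -m pendant '{"delta_pos":[[-4,40,2]],"roll":[-0.006]}' >/dev/null
python3 - <<'E'
from h import *
s=settle(3)
E
python3 -m pendant '{"delta_pos":[[0,40,0]],"roll":[0]}'>/dev/null
python3 - <<'E'
from h import *
s=settle(4); print(tool(s,np.array([539.6,292.9,33])-s['ee_pos']))
E
```

```text
17.82 [535.4 293.2 161.8] yax [ 0.0119 -0.012  -0.9999] xyaw -88.57 F [0.5 0.6 0.1] T [-0.03 -0.04  0.04] w 85.4
18.1 [536.2 293.  124.4] yax [ 0.0136 -0.0114 -0.9998] xyaw -88.56 F [0.6 0.6 0.5] T [-0.01  0.01 -0.01] w 85.3
[-0.9 91.5  2.1]
```

```bash
python3 -m pendant '{"delta_pos":[[0,38,2]],"roll":[0]}' >/dev/null
python3 - <<'E'
from h import *
s=settle(4); print(tool(s,np.array([539.6,292.9,33])-s['ee_pos']))
E
python3 -m pendant '{"delta_pos":[[0,34,0]],"roll":[0]}'>/dev/null
python3 - <<'E'
from h import *
s=settle(5,'w21'); print(tool(s,np.array([539.6,292.9,33])-s['ee_pos']))
E
```

```text
18.38 [539.5 293.   88.8] yax [ 0.0151 -0.0109 -0.9998] xyaw -88.56 F [ 0.3 -0.4  0.9] T [-0.05 -0.    0.04] w 85.5
[-0.5 55.8 -0.7]
18.72 [541.  293.   57.1] yax [ 0.0173 -0.0102 -0.9998] xyaw -88.55 F [ 0.8 -0.  -0.5] T [ 0.01 -0.02  0.01] w 85.3
[-0.1 24.  -1.8]
```

View pics/w21.png

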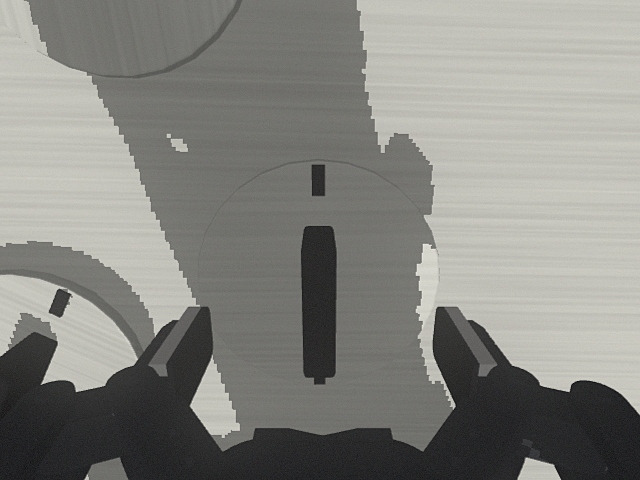

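```bash
python3 -m pendant '{"delta_pos":[[0,22,-2.2]],"roll":[0]}' >/dev/null
python3 - <<'E'
from h import *
s=settle(5,'w22'); print(tool(s,np.array([539.6,292.9,33])-s['ee_pos']))
E
```

```text
19.05 [539.9 293.   36.5] yax [ 0.0186 -0.0098 -0.9998] xyaw -88.56 F [0.3 0.8 0.6] T [-0.02  0.   -0.02] w 85.4
[ 0.1  3.5 -0.4]
```

```bash
python3 -m pendant '{"delta_pos":[[0,3,-0.4]],"roll":[0]}' 1 90 >/dev/null
python3 - <<'E'
from h import *
s=settle(12,'w23')
E
python3 -m pendant '{"delta_pos":[[0,-20,0]],"roll":[0]}'
python3 - <<'E'
from h import *
s=settle(4,'w24')
E
```

```text
19.73 [539.9 293.1  34. ] yax [ 0.0193 -0.0096 -0.9998] xyaw -88.55 F [-0.4 -1.   4.7] T [0.02 0.16 0.01] w 12.4
time: 19.82
ee_pos: [536.3, 292.1, 50.1]
ee_rot: [[0.025, 0.012, 1.0], [-1.0, -0.012, 0.025], [0.012, -1.0, 0.012]]
wrist_force: [-0.9, -0.5, -3.1]
grip_width: 12.6
20.02 [539.7 293.4  53.9] yax [ 0.0201 -0.0093 -0.9998] xyaw -88.56 F [ 0.1 -0.2 -2.1] T [0.04 0.03 0.  ] w 12.4
```

View pics/w24.png

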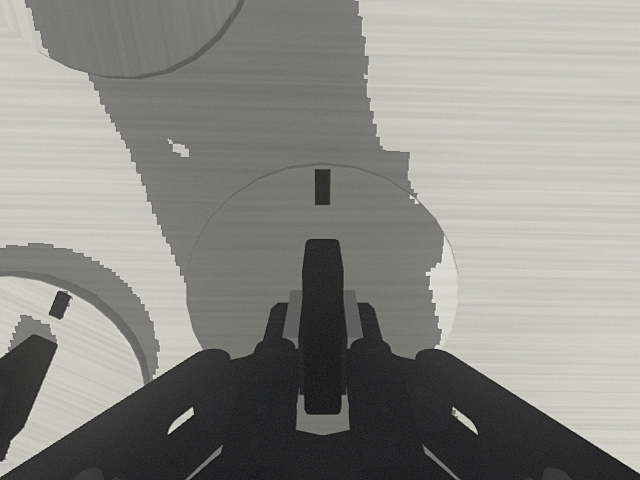

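```bash
python3 -m pendant '{"delta_pos":[[0,-35,0]],"roll":[0]}' >/dev/null
python3 - <<'E'
from h import *
s=settle(3)
E
python3 -m pendant '{"delta_pos":[[0,-38,0]],"roll":[0]}' >/dev/null
python3 - <<'E'
from h import *
s=settle(3)
E
python3 -m pendant '{"delta_pos":[[0,-38,0],[10,-38,0],[20,-15,0],[30,-5,0],[35,0,0],[35,0,0],[35,0,0],[35,0,0]],"roll":[0,0,0,0,0,0,0,0]}' 
python3 - <<'E'
from h import *
s=settle(5,'w25'); print(tool(s,np.array([534.4,-39.5,220])-s['ee_pos']))
E
```

```text
20.25 [540.4 294.2  90.3] yax [ 0.0236 -0.0082 -0.9997] xyaw -88.55 F [-0.1  0.7 -2.5] T [0.02 0.02 0.02] w 12.4
20.48 [540.9 294.9 129.6] yax [ 0.027  -0.0071 -0.9996] xyaw -88.55 F [ 0.5  0.4 -2.7] T [-0.   -0.01 -0.  ] w 12.5
time: 21.15
ee_pos: [534.4, 93.5, 212.3]
ee_rot: [[0.037, 0.0, 0.999], [-0.999, -0.011, 0.037], [0.011, -1.0, -0.0]]
wrist_force: [0.5, -0.7, -1.6]
grip_width: 12.7
21.4 [535.   95.1 212.9] yax [ 8.000e-04 -1.030e-02 -9.999e-01] xyaw -87.98 F [-0.4  0.1 -2.1] T [ 0.03 -0.09  0.  ] w 12.5
[134.5  -5.7  -5.3]
```

```bash
python3 -m pendant '{"delta_pos":[[25,0,-1],[35,0,-2],[35,0,-2],[30,0,-1],[10,0,0]],"roll":[0,0,0,0,0]}' 
python3 - <<'E'
from h import *
s=settle(5,'w25'); print(tool(s,np.array([534.4,-39.5,200])-s['ee_pos']))
E
```

```text
time: 21.82
ee_pos: [533.1, -33.2, 209.5]
ee_rot: [[0.053, -0.004, 0.999], [-0.999, -0.006, 0.053], [0.006, -1.0, -0.005]]
wrist_force: [1.2, 0.2, -2.3]
grip_width: 12.6
22.07 [533.  -29.8 209.9] yax [-0.0043 -0.0044 -1.    ] xyaw -86.89 F [-0.9  0.2 -2.1] T [ 0.05 -0.    0.01] w 12.4
[9.7 9.9 0.9]
```

View pics/w25.png

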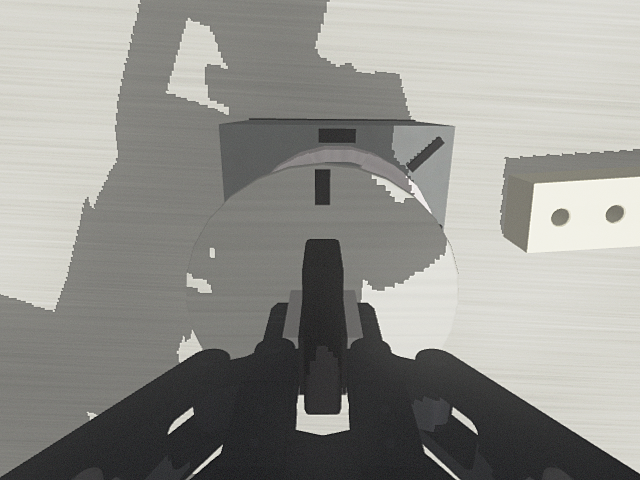

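```bash
python3 -m pendant '{"delta_pos":[[9,-40,1]],"roll":[0.01]}' >/dev/null
python3 - <<'E'
from h import *
s=settle(6,'w26'); print(tool(s,np.array([534.4,-39.5,200])-s['ee_pos']))
E
python3 -m pendant '{"delta_pos":[[0,40,0],[0,0,0]],"roll":[0,0]}' 
python3 - <<'E'
from h import *
s=settle(6,'w26'); print(tool(s,np.array([534.4,-39.5,200])-s['ee_pos']))
E
```

```text
22.45 [534.2 -37.3 249.1] yax [-0.0052 -0.0039 -1.    ] xyaw -87.37 F [-0.4  0.2 -3.7] T [ 0.03 -0.03  0.  ] w 12.0
[ 2.  49.1  0.3]
time: 22.62
ee_pos: [533.6, -35.9, 207.4]
ee_rot: [[0.048, -0.005, 0.999], [-0.999, -0.004, 0.048], [0.003, -1.0, -0.006]]
wrist_force: [-1.6, 0.3, -4.5]
grip_width: 12.8
22.92 [539.6 -38.2 217.2] yax [ 0.0103 -0.0083 -0.9999] xyaw -87.3 F [-0.1 -0.3 -2.1] T [ 0.02  0.02 -0.07] w 12.6
[ 0.9 17.2 -5.5]
```

```bash
python3 -m pendant '{"delta_pos":[[1,22,-5],[0,0,0]],"roll":[0,0]}' >/dev/null
python3 - <<'E'
from h import *
s=settle(6,'w26'); print(tool(s,np.array([534.4,-39.5,200])-s['ee_pos']))
E
```

```text
23.38 [539.6 -40.7 201.8] yax [ 0.0222 -0.0117 -0.9997] xyaw -87.3 F [ 0.5  0.8 -2.5] T [ 0.06  0.05 -0.04] w 12.6
[-1.4  1.6 -5.2]
```

View pics/w26.png

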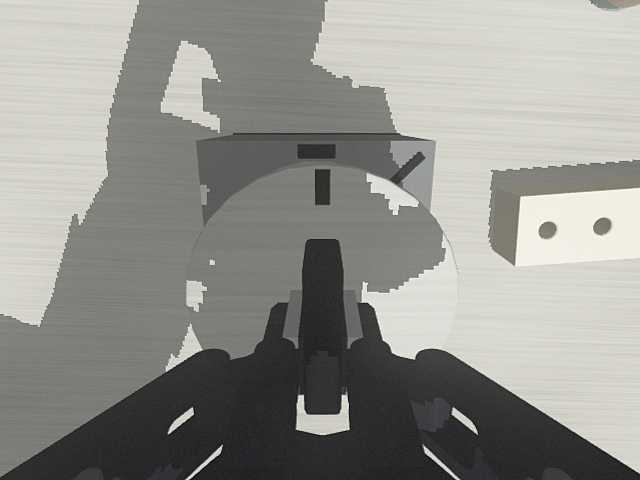

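```bash
cat >> h.py <<'E'
def lidpose(name,s):
    d=np.load('pics/%s.npy'%name); c=viewer.get_calibration('wrist'); X=cloud(c,d); T=(X-s['ee_pos'])@s['ee_rot']
    m=(d>0)&(abs(T[...,1]-8)<4)&(np.hypot(T[...,0],T[...,2])<66)&(T[...,2]>12)
    Q=X[m]; 
    A=np.c_[Q[:,0],Q[:,1],np.ones(len(Q))]; k=np.linalg.lstsq(A,Q[:,2],rcond=None)[0]
    Q=Q[abs(A@k-Q[:,2])<2]
    # outer edge fit with fixed centre unknown radius 60: use points extreme per angle
    P=Q[:,:2]-s['ee_pos'][:2]; a=np.degrees(np.arctan2(P[:,1],P[:,0])); E=[]
    for b in range(-60,61,3):
        q=P[(a>=b)&(a<b+3)]
        if len(q)>5: E.append(q[np.argmax(np.hypot(*q.T))])
    E=np.array(E)
    from scipy.optimize import least_squares
    f=least_squares(lambda p:np.hypot(E[:,0]-p[0],E[:,1]-p[1])-59.8,[0,0],loss='soft_l1')
    mb=(d>0)&(T[...,1]<-20)&(T[...,1]>-32)&(abs(T[...,0])<9)&(abs(T[...,2])<36); B=X[mb][:,:2]
    print('disc n',len(Q),'plane slope',k[:2].round(4),'z at tcp',round(float(k[:2]@s['ee_pos'][:2]+k[2]),1),'centre',(f.x+s['ee_pos'][:2]).round(1),'bar',len(B),cv2.minAreaRect(B.astype(np.float32)) if len(B)>20 else None)
E
python3 - <<'E'
from h import *
s=ctrl.sense(); lidpose('w26',s)
c=viewer.get_calibration('wrist'); d=np.load('pics/w26.npy')
Q,m=pts(c,d,108,121,(560,630,-140,60)); X=Q
# front edge of housing (x max)
E=[]
for y in range(-95,20,5):
    q=X[(X[:,1]>y)&(X[:,1]<y+5)]
    if len(q)>4: E.append((y+2.5,q[:,0].max()))
E=np.array(E); print(E[:4],np.polyfit(E[:,0],E[:,1],1))
E
```

```text
disc n 21753 plane slope [ 0.0048 -0.0089] z at tcp 193.3 centre [539.4 -41.1] bar 6068 ((539.5765380859375, -40.62363052368164), (60.560028076171875, 18.03005599975586), 4.342677116394043)
[[-92.5        606.98461988]
 [-87.5        606.81537376]
 [-82.5        606.57740645]
 [-77.5        606.38657398]] [-4.44340801e-02  6.02921002e+02]
```

```bash
python3 -m pendant '{"delta_pos":[[-1.4,20,-5.4]],"roll":[0.004]}' >/dev/null
python3 - <<'E'
from h import *
s=settle(5,'w27'); print(tool(s,np.array([534.4,-39.5,156])-s['ee_pos'])); lidpose('w27',s)
E
```

```text
23.72 [535.  -39.8 182.3] yax [ 0.0226 -0.0118 -0.9997] xyaw -87.52 F [-0.4 -0.5 -1.4] T [0.03 0.01 0.02] w 12.1
[-0.7 26.3 -1.1]
disc n 21733 plane slope [ 0.0052 -0.0089] z at tcp 173.9 centre [534.8 -40.2] bar 6086 ((535.1221923828125, -40.11363983154297), (60.616729736328125, 18.01483917236328), 6.035206317901611)
```

```bash
python3 -m pendant '{"delta_pos":[[-0.7,10,-0.9]],"roll":[0]}' >/dev/null
python3 - <<'E'
from h import *
s=settle(4,'w28'); print(tool(s,np.array([534.4,-39.5,156])-s['ee_pos']))
E
python3 -m pendant '{"delta_pos":[[-0.3,10,-0.3]],"roll":[0]}' >/dev/null
python3 - <<'E'
from h import *
s=settle(4,'w28'); print(tool(s,np.array([534.4,-39.5,156])-s['ee_pos'])); lidpose('w28',s)
E
```

```text
24.0 [534.1 -39.2 172. ] yax [ 0.0219 -0.0115 -0.9997] xyaw -87.52 F [ 0.2 -0.1 -1.5] T [-0.01  0.06  0.02] w 12.5
[ 0.1 16.  -0. ]
24.28 [533.6 -38.9 161.4] yax [ 0.0206 -0.0112 -0.9997] xyaw -87.51 F [-0.1  0.2 -2.6] T [ 0.02 -0.03 -0.02] w 12.1
[0.6 5.4 0.7]
disc n 21791 plane slope [ 0.0036 -0.0083] z at tcp 153.0 centre [533.4 -39.3] bar 6076 ((533.69677734375, -38.47614288330078), (60.563751220703125, 17.99856948852539), 1.9886335134506226)
```

View pics/w28.png

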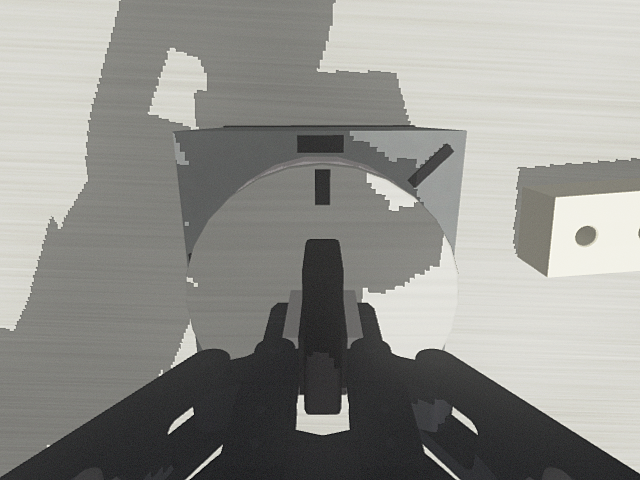

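The lid origin is at about 127 with no contact force, so the lugs are already down in the gates. Seating it next.

```bash
python3 -m pendant '{"delta_pos":[[0.5,5,0.6]],"roll":[0]}' >/dev/null
python3 - <<'E'
from h import *
s=settle(5,'w29'); print(tool(s,np.array([534.4,-39.5,156])-s['ee_pos'])); lidpose('w29',s)
E
```

```text
24.62 [534.2 -39.5 156.3] yax [ 0.0203 -0.0112 -0.9997] xyaw -87.51 F [ 0.3  0.  -2. ] T [ 0.03 -0.04  0.  ] w 12.3
[0.1 0.3 0.2]
disc n 21727 plane slope [ 0.0029 -0.0078] z at tcp 147.9 centre [534.  -39.9] bar 6067 ((534.2427368164062, -39.77912139892578), (60.60685729980469, 18.06981658935547), 5.962503910064697)
```

```bash
python3 -m pendant '{"delta_pos":[[0,1.5,0]],"roll":[0]}' >/dev/null
python3 - <<'E'
from h import *
s=settle(4,'w30')
E
python3 -m pendant '{"delta_pos":[[0,1.5,0]],"roll":[0]}' >/dev/null
python3 - <<'E'
from h import *
s=settle(4,'w30');lidpose('w30',s)
E
```

```text
24.9 [534.4 -39.6 156. ] yax [ 0.0208 -0.0114 -0.9997] xyaw -87.5 F [-2.9 -0.2  6.8] T [0.38 0.61 0.1 ] w 12.3
25.18 [534.6 -39.6 155.9] yax [ 0.0214 -0.0116 -0.9997] xyaw -87.49 F [-3.7 -0.3  9.5] T [0.5  0.81 0.14] w 12.3
disc n 21719 plane slope [ 0.0016 -0.001 ] z at tcp 147.5 centre [534.4 -39.9] bar 6067 ((534.787353515625, -38.814327239990234), (60.56318283081055, 18.042098999023438), 0.10661998391151428)
```

The lid is seated flat: plane slope under 0.002, contact at TCP z = 156, push about 10 N. Starting the twist.

```bash
python3 -m pendant '{"delta_pos":[[0,0.5,0],[0,0.3,0]],"roll":[0.1,0.1]}'
python3 - <<'E'
from h import *
s=settle(4,'w31');lidpose('w31',s)
E
```

```text
time: 25.35
ee_pos: [534.6, -39.1, 156.2]
ee_rot: [[-0.159, 0.022, 0.987], [-0.987, -0.011, -0.159], [0.007, -1.0, 0.023]]
wrist_force: [1.7, 3.0, -1.9]
grip_width: 12.8
25.55 [534.7 -39.2 156.1] yax [ 0.0218 -0.0111 -0.9997] xyaw -98.72 F [-0.2  3.4  0.5] T [ 0.62 -0.01 -0.  ] w 12.3
disc n 21764 plane slope [ 0.0051 -0.003 ] z at tcp 147.7 centre [534.6 -39.5] bar 6072 ((534.75927734375, -38.89582061767578), (18.030086517333984, 60.78997039794922), 80.5555419921875)
```

```bash
python3 -m pendant '{"delta_pos":[[0,0.8,0],[0,0.4,0]],"roll":[0.1,0.1]}' >/dev/null
python3 - <<'E'
from h import *
s=settle(4,'w32');lidpose('w32',s)
E
python3 -m pendant '{"delta_pos":[[0,0.8,0],[0,0.4,0]],"roll":[0.1,0.1]}' >/dev/null
python3 - <<'E'
from h import *
s=settle(4,'w33');lidpose('w33',s)
E
```

```text
25.92 [535.1 -38.9 155.9] yax [ 0.0225 -0.0108 -0.9997] xyaw -109.71 F [-1.1  3.8  5.5] T [ 0.68  0.43 -0.04] w 12.6
disc n 21733 plane slope [ 0.0036 -0.0004] z at tcp 147.5 centre [535.  -39.1] bar 6076 ((534.9662475585938, -39.385475158691406), (17.877408981323242, 60.93648910522461), 73.27731323242188)
26.28 [536.  -39.5 156.1] yax [ 0.0245 -0.0124 -0.9996] xyaw -120.59 F [-0.1  2.3  6.2] T [ 0.28  0.46 -0.04] w 12.2
disc n 21760 plane slope [ 0.0068 -0.0003] z at tcp 147.7 centre [535.9 -39.6] bar 6072 ((535.9227905273438, -40.11796569824219), (17.91112518310547, 60.53672409057617), 62.473201751708984)
```

```bash
python3 -m pendant '{"delta_pos":[[0.7,0.8,-1.2],[0,0.4,0]],"roll":[0.1,0.1]}' >/dev/null
python3 - <<'E'
from h import *
s=settle(5,'w34');lidpose('w34',s); s=ctrl.sense(); print(s['qpos'],s['joint_efforts'])
E
```

```text
26.7 [536.  -40.2 156.4] yax [ 0.0275 -0.014  -0.9995] xyaw -131.38 F [-1.5  2.4  5.8] T [ 0.37  0.56 -0.06] w 11.8
disc n 21757 plane slope [0.0114 0.0001] z at tcp 148.0 centre [536.  -40.2] bar 6061 ((535.7070922851562, -40.459373474121094), (17.996864318847656, 60.56869888305664), 49.76548767089844)
[-0.29242355  0.15921619  1.79315098 -0.00594547  1.15887045  2.00292987] [-1.37930285e+00 -3.80365205e+01 -3.11080849e+01 -4.98877689e-01
 -1.03974748e+00  4.47712242e-03]
```

View pics/w34.png

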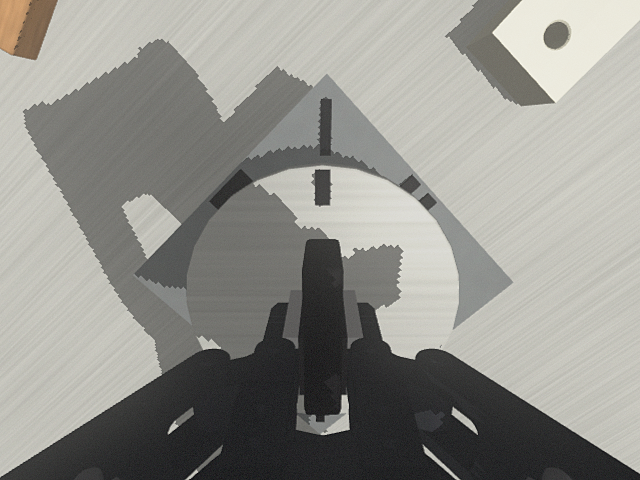

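```bash
python3 -m pendant '{"delta_pos":[[0.5,0,-2]],"roll":[0.015]}'
python3 - <<'E'
from h import *
s=settle(5,'w35');lidpose('w35',s); s=ctrl.sense(); print(s['joint_efforts'])
E
python3 -m pendant '{"delta_pos":[[0,3,0]],"roll":[0.006]}'
python3 - <<'E'
from h import *
s=settle(5,'w36');lidpose('w36',s); s=ctrl.sense(); print(s['joint_efforts'])
E
```

```text
time: 26.78
ee_pos: [535.3, -40.0, 156.9]
ee_rot: [[-0.668, 0.03, 0.743], [-0.744, -0.015, -0.668], [-0.009, -0.999, 0.033]]
wrist_force: [4.5, -1.0, 0.4]
grip_width: 12.1
27.03 [535.1 -39.8 156.9] yax [ 0.0296 -0.015  -0.9994] xyaw -132.14 F [ 3.5 -2.   3.4] T [-0.23 -0.6   0.25] w 12.2
disc n 21846 plane slope [ 0.0201 -0.0014] z at tcp 148.4 centre [535.2 -39.9] bar 6048 ((534.5508422851562, -40.061363220214844), (17.989553451538086, 60.949005126953125), 49.60127639770508)
[  0.22911981 -38.25605035 -28.78403664   0.14511578   1.05884302
   0.2500343 ]
time: 27.12
ee_pos: [535.9, -39.9, 155.7]
ee_rot: [[-0.674, 0.031, 0.738], [-0.738, -0.015, -0.674], [-0.01, -0.999, 0.033]]
wrist_force: [-10.8, 4.6, 44.2]
grip_width: 12.6
27.37 [535.8 -39.9 155.7] yax [ 0.031  -0.0156 -0.9994] xyaw -132.39 F [-0.9  1.9 14. ] T [0.16 0.65 0.32] w 12.6
disc n 21626 plane slope [ 0.0021 -0.0018] z at tcp 147.4 centre [535.4 -39.9] bar 6096 ((536.083251953125, -39.7076416015625), (17.925670623779297, 60.53262710571289), 44.630191802978516)
[-1.22758985e+00 -3.36690509e+01 -2.71454448e+01 -2.10735225e-02
 -9.49552283e-01  3.63204041e-01]
```

```bash
python3 - <<'E'
from h import *
s=settle(4,'w37');lidpose('w37',s)
p,d=snap('top','top1'); cv2.imwrite('pics/top1c.png',cv2.resize(p[150:330,200:500,::-1],None,fx=2.6,fy=2.6,interpolation=cv2.INTER_CUBIC))
# rib axis angle from wrist image: dark pixels near the rib on housing top
c=viewer.get_calibration('wrist'); dw=np.load('pics/w37.npy'); im=cv2.imread('pics/w37.png',0); X=cloud(c,dw)
r=np.hypot(X[...,0]-534.4,X[...,1]+39.5); a=np.degrees(np.arctan2(X[...,1]+39.5,X[...,0]-534.4))
for nm,zz,rr in [('rib',(112,121),(63,95)),('lidmark',(143,153),(38,60))]:
    m=(dw>0)&(X[...,2]>zz[0])&(X[...,2]<zz[1])&(r>rr[0])&(r<rr[1])&(abs(a+42.6)<14)&(im<60)
    print(nm,m.sum(),a[m].mean().round(2) if m.sum() else '', X[m].mean(0) if m.sum() else '')
E
```

```text
27.57 [535.8 -39.9 155.7] yax [ 0.0311 -0.0156 -0.9994] xyaw -132.39 F [-0.3  1.8 14.2] T [0.26 0.68 0.36] w 11.9
disc n 21595 plane slope [ 0.0025 -0.0014] z at tcp 147.4 centre [535.4 -40. ] bar 6096 ((536.1149291992188, -39.781341552734375), (18.006515502929688, 60.37371826171875), 44.85539245605469)
rib 67 -41.19 [589.34671058 -87.54933113 118.02414997]
lidmark 23 -40.43 [575.5791836  -74.59560581 148.90951446]
```

View pics/w37.png

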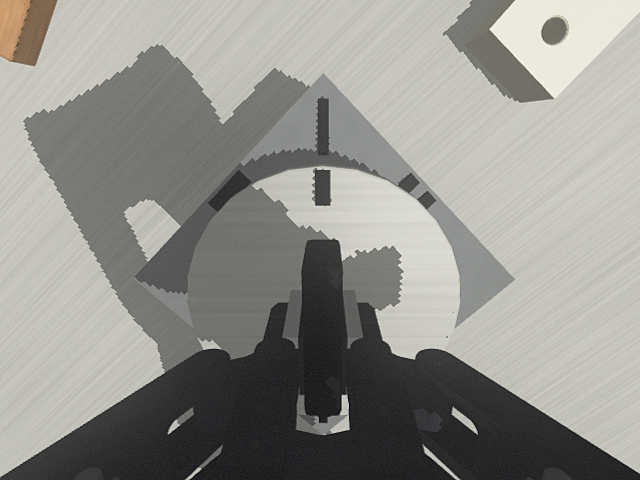

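View pics/top1c.png

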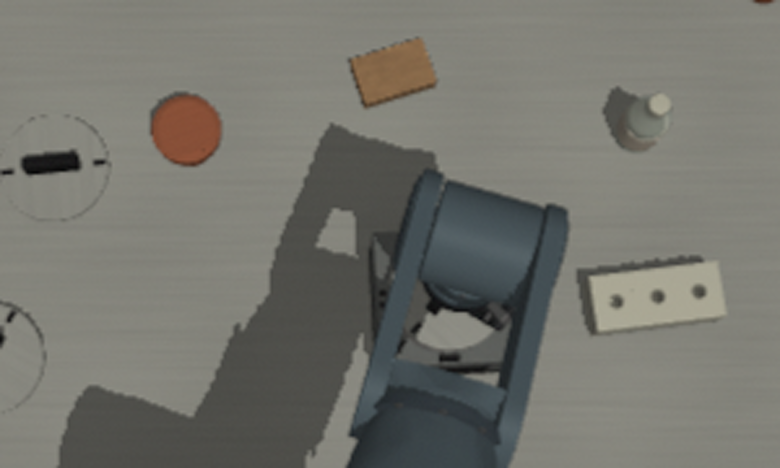

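The lid's mark at (322,187) and the rib at (323,125) line up with the bar. The lid is flat and at seated height, the spring torque shows in the wrist torque, and the pose is steady. The bowl, bottle and carton haven't moved, so I'm handing in.

```bash
python3 - <<'E'
from h import *
print(ticket.finish_job()); s=ctrl.sense(); print(s['time'],s['ee_pos'])
E
```

```text
the job is handed in; nothing more can be done
None
the job is handed in; nothing more can be done
```

The job is handed in at about 27.6 s of the 70 s allowed, with the arm still gripping the lid at the half-way mark. No verdict was reported.

- **Mouthpieces:** each one was dropped end-down into its own well. The wrist picture after the second drop shows both down in the wells.
- **Lid:** I took the lid farthest to the robot's right. Its lugs went down through the gates without contact, and it sat flat on the collar at seated height.
- **Twist:** I turned it clockwise in small steps to about 44.9° from the gates by the tool's yaw. It never went past half-way. In the last picture the bar and the lid's mark line up with the half-way rib.
- **Last checks:** the lid plane's slope was under 0.003 at seated height, with about 14 N of downward push. The wrist torque of about 0.3 N m includes the return spring. The pose stayed steady over two looks.
- **Bystanders:** the bowl, bottle and carton look undisturbed in the top view.

Some checks disagreed or went less smoothly:

- **Lid tilt:** the lid lifted to about 1° during the last bit of twist, and I pressed it flat again. That press briefly read 44 N at the wrist, under the 120 N wrist limit.
- **Off-centre:** the lid ended about 1 mm off the measured collar centre, which is inside the plug's 3 mm clearance.
- **Bar angle from depth:** the depth-based reading of the bar's angle was off by up to about 4° at times. I relied on the tool's yaw and the picture instead.

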